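# Lock the screen frame on its inclined rest with a hair-pin cotter

### The job

Swing the blue clamp bar fully down over the screen frame so that its fork sits round the leaning stud. Then push the hair-pin cotter's straight leg through the stud's cross hole until its spring leg snaps over the stud, fully home and lying square across the leaning stud, and let go of it. Leave everything else on the bench where it stands.

Things in the scene. Friction and masses are not known exactly. Their poses are not given: they have to be found in the camera images.
- stud: Steel stud (round pin, 32 mm diameter) on the inclined rest. Origin: centre of its cross hole, 150 mm above the table. z runs up the stud, which leans 28 deg from vertical towards its -x (roughly to the robot); x runs up the slope; y is level and is the hole's axis. The hole goes right through, 12 by 12 mm, mouths widened 3 mm all round. The stud's top is 22 mm above the hole's centre.
- rest: Fixed plywood screen rest sloping 28 deg; origin on the table straight below the hole, axes: z up, y as the stud's. In the stud's frame its face lies at z = -40 mm, x -165 to 165, y -30 to 280 mm: beyond y = -30 is open air, so the cotter goes in from the -y side. A screen frame (22 mm thick rails, red mesh) lies on it from y = 34 mm on.
- bar (a joint): Angle (rad) of the blue clamp bar: 0 = down, flat on the frame's rail, fork round the stud; grows as it swings up (to 1.3). Hinge axis parallel to the stud's y, through x = 90, z = -15 mm of the stud's frame. Hinge friction holds it where it is left; 5 to 10 N on its pad swings it down to a stop at 0. Bar 6 mm thick, 125 long, y -29 to 29; when down its top is 12 mm below the hole's centre.
- bar_pad (a point): Centre of the top face of the black rubber pad (32 by 36 mm) on the clamp bar, the place to push: 38 mm from the hinge axis along the bar (towards the stud's -x when down), 9 mm above the bar's middle plane. Its z is square to the bar's top face; its x points along the bar to the hinge.
- clip: Hair-pin spring cotter, 147 mm long, 0.15 kg, lying flat. Origin: centre of its red grip (36 mm along x, 30 wide along y, 20 thick along z, flat sides), 10 mm above the table. Then a steel coil 27 mm across (to x = 43.5, 20 thick), then the straight leg, 8 mm thick, along x at y = z = 0 to a round tip at x = 129. The wavy spring leg lies on its +y side in the same plane, out to x = 110, y = 30 mm.
- clip_seat (a point): Point on the straight leg's axis, 59 mm from the cotter's origin along x. It lies at the centre of the stud's hole when the cotter is fully home, with its coil against the stud (1 to 2 mm of play).
- clip_tip (a point): Tip of the cotter's straight leg, 129 mm from its origin along x.
- clip_spring (a joint): Angle (rad) by which the cotter's spring leg is bent outwards: 0 relaxed, 0.08 to 0.16 as its hump (76 mm from the origin along x) rides over the stud's thickest part, near 0 again after the snap behind the stud. Pushing it over takes some 4 to 15 N along the leg.
- tape: a roll of blue tape lying flat, 110 mm across, 48 mm high; origin at the centre of its underside (a bystander).
- ink_red: a closed ink jar with a red label, 76 mm across, 85 mm high; origin at the centre of its underside (a bystander).
- ink_green: a closed ink jar with a green label, 76 mm across, 85 mm high; origin at the centre of its underside (a bystander).
- squeegee: a screen-printing squeegee lying flat, wooden handle and green blade, 200 mm along its y, 70 mm wide, 30 mm high; origin under its centre (a bystander).
- cup: a blue ceramic cup, 80 mm across, 95 mm high; origin at the centre of its underside (a bystander).
Mind the look-alikes: they are no part of the job. Of the things like the clip, leave any that is green, pink or purple; of the rest the larger one is meant.

How it is judged:
By the outcome, as a careful person would: the job done as asked, in the order asked, and still so for the second after the job is handed in, with the robot touching nothing.
It also fails if it takes over 58 s, if anything falls off the work surface, if the arm or the gripper's body presses on something with over 40 N, if the wrist force passes 120 N, or if a joint passes its speed limit or range.

### The arm

A 7-joint arm with a two-finger parallel gripper is mounted at the origin on the work surface. World frame = base frame: x ahead of the robot, y to its left, z up, the work surface at z = 0. Lengths are in m, angles in rad, forces in N, time in s.
With the tool pointing down it reaches from about 0.35 to 0.9 m from the base axis. Payload 7.2 kg.
Tool frame: the origin (TCP) lies on the centre line of the jaws, within the pads' length; the fingertips stand 25 mm ahead of it and the grasp point (between the pads) lies 6 mm ahead of it; z points along the fingers, y is the direction in which the jaws open and shut (so a half turn about z gives the same grasp; the last joint's range is limited). The gripper opens to 88 mm and grips with 3 to 60 N. Pads are 20 mm wide; open, the fingers measure 115 mm over their backs; the gripper's body (75 mm by 178 mm) begins 61 mm behind the grasp point.
Start: joints at [1.109, 0.411, -0.013, 1.596, 0.006, 1.134, -0.082], TCP at [0.24, -0.577, 0.248] pointing down, gripper open.
Joint ranges: [-2.95, 2.95], [-0.29, 1.99], [-1.47, 1.44], [0.14, 2.54], [-1.03, 4.17], [0.13, 1.85], [-2.86, 2.86]. Speed limits (rad/s): [2.39, 2.39, 3.01, 3.01, 3.14, 3.14, 3.14].

### API

Orientations are given as a unit quaternion [w, x, y, z].
In Python, from plant import env gives the robot as it stands.
- The arm moves only by the tool jog_arm, never from a script. Its argument "commands" is text: rows parted by semicolons, each of 7 numbers parted by spaces: the shift along the world's x, y, z in cm, then the turn, a rotation vector about the world's x, y, z in rad, then the finger opening in cm, from 0 to 8.78. In form: tx ty tz rx ry rz fingers; .... A call has 1 to 10 rows; each row is the pose to reach, as a shift and turn from the pose measured when the call began; what a row does not reach only later rows make up. A row lasts 1/8 s, in which the tool goes at most 62.5 mm and 10.7 degrees, less where a joint would pass 70% of its speed; a pose out of reach is approached as far as the arm can. A call with a gripper value outside its range is refused whole. The fingers move at their own pace and stop on an object; "grip_force" is the grip in N (left out, the last holds). Time passes only in rows, so rows that repeat a pose let the fingers close. It gives the time, the measured TCP pose, the force and the opening at its end, in the units of the state.
- env.state(): the state, without advancing time (a new reading comes with each control period).
- env.grab_frame(name): name is "scene" or "side" or "wrist"; returns the picture (384x512x3 uint8, red, green, blue); there is no depth.
- env.camera_info(name): a dict with "vertical_fov" (degrees; the focal length in pixels is half the picture's height over the tangent of half this angle, whatever the lens; pixels are square), "cx", "cy" (the principal point, pixels), "R" (3x3) and "t" (3): a world point X has camera coordinates R X + t; the wrist camera has in their place "T_tool_cam" (4x4, takes a point from camera to tool coordinates, whose origin is the TCP and whose axes are the flange's). Camera axes: x right, y down, z forward; pixel columns grow to the right and rows downward; lengths in m; the calibration is good to about 2 mm. A picture is of the moment at which its call begins: read the wrist's pose just before it. camera_info takes no time and is no camera call.
- env.sign_off(): hands the job in, once; it reports no verdict.
The state is a dict: "clock": time; "qpos": joint angles; "qvel": joint speeds; "joint_efforts": joint torques, N m; "eef_pos": TCP position; "tool_rot": TCP orientation; "wrist_force": force on the tool from outside, world axes, zero at the start; "moment": the same for the moment, N m; "opening": opening from 0.0 (shut) to 1.0 (fully open).
Only numpy, scipy, OpenCV 4.12 (cv2) and the standard library are available. Lean on these libraries where they do the work, as an engineer would, in place of code of your own. Each camera call takes 0.05 s, during which the arm holds its last target.

## Working session

There is one attempt and no reset: what is moved stays moved. The work goes in short steps, Python scripts to look and compute and a tool call to move; the robot and the scene stay as the last step left them, time stands still between calls to the robot, and variables do not carry over. Pictures are saved under pics/ and viewed, and the job is handed in when it is done.

Besides the shell and the picture viewer there is one more tool, called after "Call:" as name(argument=value, ...) on one line, values as JSON. jog_arm: Moves the arm, as the interface text tells. Its arguments: {"type":"object","properties":{"commands":{"type":"string"},"grip_force":{"type":"number"}},"required":["commands"]}

```bash
mkdir -p pics; ls
python3 - <<'E'
from plant import env
import cv2,json
s=env.state();print(s)
for n in ("scene","side","wrist"):
    im=env.grab_frame(n);cv2.imwrite(f"pics/a_{n}.png",im[:,:,::-1])
    print(n,env.camera_info(n))
E
```

```text
pics
{'clock': 0.0, 'qpos': array([ 1.10879079,  0.41189447, -0.01274937,  1.59707441,  0.00559343,
        1.13432226, -0.08218948]), 'qvel': array([ 1.58966333e-03,  6.44168617e-04, -2.28231338e-04, -1.46443343e-04,
        1.66534216e-03, -1.91957283e-04, -1.44877427e-05]), 'joint_efforts': array([ 4.90634811e-04, -5.87937927e+01,  6.42463211e-01, -2.91070104e+01,
       -5.35908365e-02,  1.83818227e-02,  1.66766040e-04]), 'eef_pos': array([ 0.23960989, -0.57671035,  0.24679982]), 'tool_rot': array([-8.04478097e-04,  9.80670330e-01,  1.95665561e-01, -2.10307250e-04]), 'wrist_force': array([ 0.47015697,  0.24511787, -0.4134415 ]), 'moment': array([-0.08313267, -0.06667719, -0.02216391]), 'opening': 0.9938571324702973}
scene {'vertical_fov': 45.14731104827967, 'cx': 254.84644957402807, 'cy': 195.81994586913189, 'R': array([[ 0.58590478,  0.81026138,  0.0138593 ],
       [ 0.6974351 , -0.49546287, -0.51778453],
       [-0.41267404,  0.3130384 , -0.85539879]]), 't': array([-0.11331466, -0.39756569,  1.62892441])}
side {'vertical_fov': 43.1916678839668, 'cx': 259.7347948769213, 'cy': 189.67700466768397, 'R': array([[ 0.99641116, -0.08275046,  0.01780892],
       [-0.04851018, -0.73067765, -0.68099702],
       [ 0.0693654 ,  0.67768911, -0.73206961]]), 't': array([-0.54619443, -0.03558833,  1.72157888])}
wrist {'vertical_fov': 68.96204147495278, 'cx': 249.68371728914406, 'cy': 187.34542001618323, 'T_tool_cam': array([[-8.41131052e-04, -9.64205169e-01, -2.65155962e-01,
         7.24268023e-02],
       [ 9.99999210e-01, -1.05873242e-03,  6.77732786e-04,
         5.19173216e-04],
       [-9.34202670e-04, -2.65155182e-01,  9.64205298e-01,
        -1.36890606e-01],
       [ 0.00000000e+00,  0.00000000e+00,  0.00000000e+00,
         1.00000000e+00]])}
```

View pics/a_scene.png

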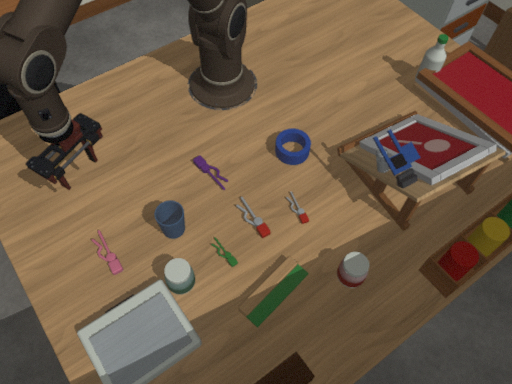

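View pics/a_side.png

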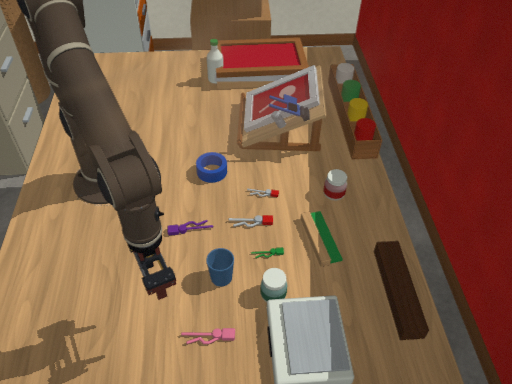

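View pics/a_wrist.png

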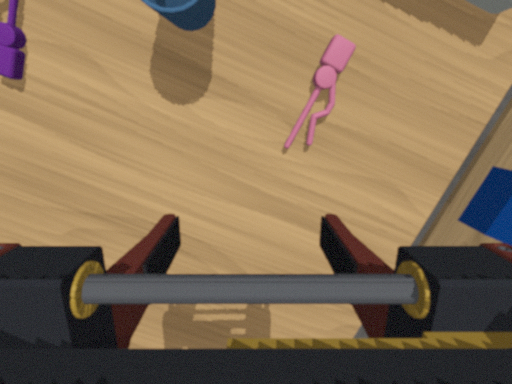

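```bash
cat > h.py <<'E'
import numpy as np,cv2
from plant import env
from scipy.spatial.transform import Rotation as Ro
def q2R(q): return Ro.from_quat([q[1],q[2],q[3],q[0]]).as_matrix()
def cam(name,st=None):
    c=env.camera_info(name);f=192/np.tan(np.radians(c['vertical_fov'])/2)
    if name=='wrist':
        st=st or env.state()
        T=np.eye(4);T[:3,:3]=q2R(st['tool_rot']);T[:3,3]=st['eef_pos']
        M=np.linalg.inv(T@c['T_tool_cam']);R,t=M[:3,:3],M[:3,3]
    else: R,t=np.array(c['R']),np.array(c['t'])
    return f,c['cx'],c['cy'],R,t
def ray(C,u,v):
    f,cx,cy,R,t=C; d=R.T@np.array([(u-cx)/f,(v-cy)/f,1]); return -R.T@t,d
def onz(C,u,v,z):
    o,d=ray(C,u,v); return o+d*(z-o[2])/d[2]
def proj(C,X):
    f,cx,cy,R,t=C; p=R@np.asarray(X)+t; return np.array([cx+f*p[0]/p[2],cy+f*p[1]/p[2]])
def tri(obs):
    A=np.zeros((3,3));b=np.zeros(3)
    for C,u,v in obs:
        o,d=ray(C,u,v);d=d/np.linalg.norm(d);P=np.eye(3)-np.outer(d,d);A+=P;b+=P@o
    X=np.linalg.solve(A,b);return X,[proj(C,X)-[u,v] for C,u,v in obs]
def crop(im,x0,y0,w,h,k,fn):
    c=im[y0:y0+h,x0:x0+w,::-1];cv2.imwrite(fn,cv2.resize(c,None,fx=k,fy=k,interpolation=cv2.INTER_CUBIC))
E
python3 - <<'E'
import cv2
from h import crop
for n,a in (("scene",((200,180,120,70,6),(330,100,130,100,6))),("side",((210,170,120,80,6),(225,60,110,100,6)))):
    im=cv2.imread(f"pics/a_{n}.png")[:,:,::-1]
    for i,(x,y,w,h,k) in enumerate(a): crop(im,x,y,w,h,k,f"pics/b_{n}{i}.png")
E
```

```text
(no output)
```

View pics/b_scene0.png

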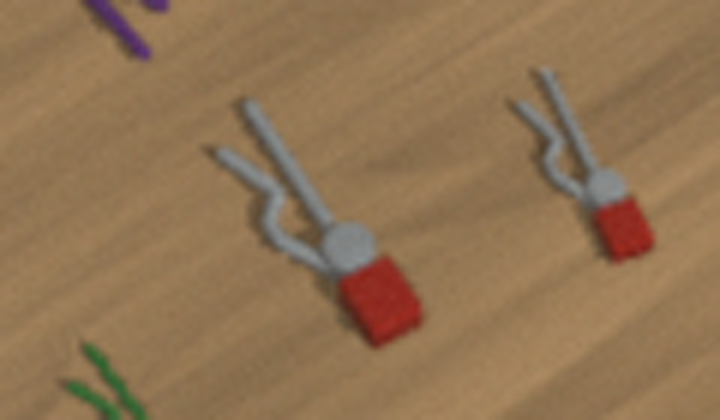

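View pics/b_scene1.png

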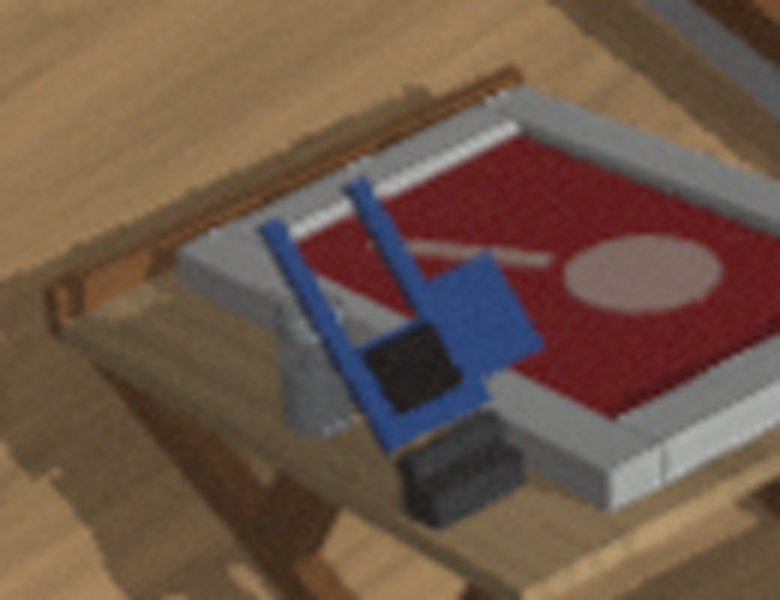

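View pics/b_side0.png

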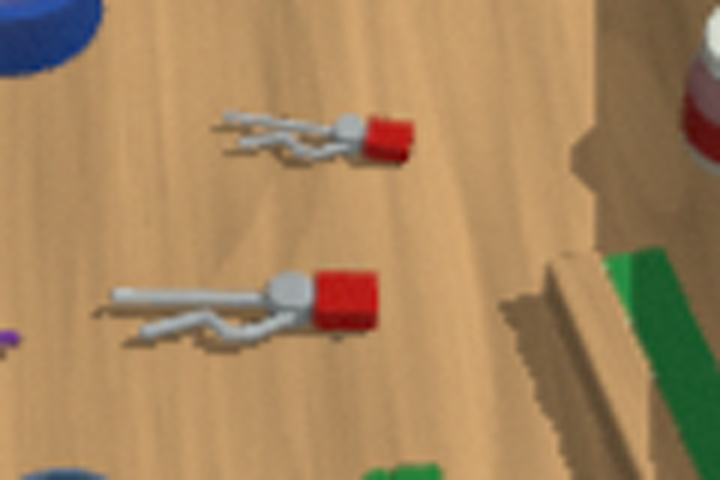

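View pics/b_side1.png

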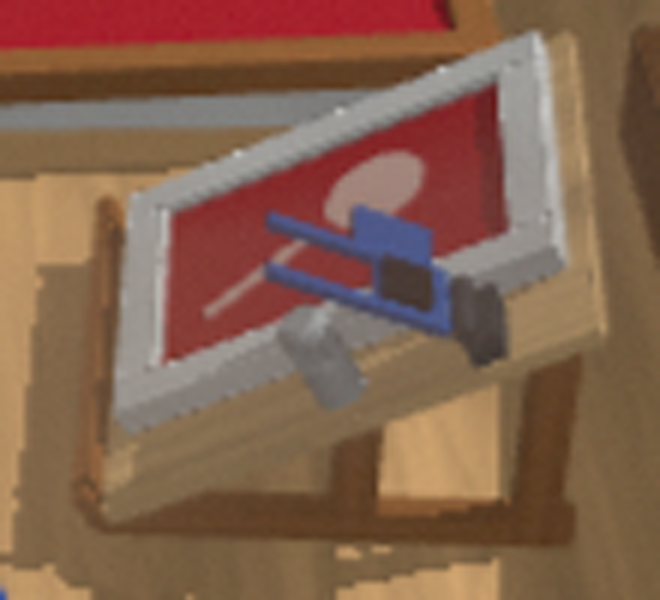

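```bash
cat >> h.py <<'E'
a=np.radians(28)
def studT(x,y,yaw):
    B=np.array([[np.cos(a),0,-np.sin(a)],[0,1,0],[np.sin(a),0,np.cos(a)]])
    R=Ro.from_euler('z',yaw).as_matrix()@B
    return R,np.array([x,y,.15])
E
python3 - <<'E'
from h import *
from scipy.optimize import least_squares
S=cam('scene');D=cam('side')
ps=lambda x,y:(330+x/6,100+y/6); pd=lambda x,y:(225+x/6,60+y/6)
obs=[(S,ps(62,330),(-165,-30,-40)),(D,pd(108,512),(-165,-30,-40)),(D,pd(603,335),(165,-30,-40)),
 (D,pd(298,325),(0,0,22)),(D,pd(340,385),(0,0,-40)),(S,ps(318,415),(0,0,-40)),(S,ps(300,300),(0,0,22)) ]
def f(p):
    R,t=studT(*p);return np.concatenate([proj(C,R@(np.array(X)/1000)+t)-o for C,o,X in obs])
r=least_squares(f,[.8,0,0.2],loss='soft_l1');print(r.x,f(r.x).reshape(-1,2).round(1))
cs=lambda x,y:(200+x/6,180+y/6); cd=lambda x,y:(210+x/6,170+y/6)
for nm,C,u,z in (("tip",S,cs(247,102),.011),("tip",D,cd(116,296),.011),("coil",S,cs(349,243),.02),("coil",D,cd(291,289),.02),("grip",S,cs(377,293),.02),("grip",D,cd(345,291),.02)):
    print(nm,onz(C,*u,z).round(4))
# overlay
R,t=studT(*r.x)
for n,C in(("scene",S),("side",D)):
    im=cv2.imread(f"pics/a_{n}.png");im=cv2.resize(im,None,fx=6,fy=6,interpolation=cv2.INTER_CUBIC)
    def P(X):return tuple(int(v) for v in (proj(C,R@(np.array(X)/1000)+t)*6+2.5))
    q=[P(X) for X in((-165,-30,-40),(165,-30,-40),(165,280,-40),(-165,280,-40))]
    for i in range(4):cv2.line(im,q[i],q[(i+1)%4],(0,255,255),1)
    for z in(-40,0,22):
        c=[P((16*np.cos(k),16*np.sin(k),z)) for k in np.linspace(0,6.28,30)]
        cv2.polylines(im,[np.array(c)],True,(0,255,0),1)
    for th in (.9,1.1,1.3):
        w=[]
        for l,y in((0,-29),(125,-29),(125,29),(0,29)):
            w.append(P((90-l*np.cos(th)+3*np.sin(th),y,-15+l*np.sin(th)+3*np.cos(th))))
        cv2.polylines(im,[np.array(w)],True,(255,255,0),1)
    x,y=(330,90) if n=="scene" else (225,50)
    cv2.imwrite(f"pics/c_{n}.png",im[y*6:y*6+600,x*6:x*6+780])
E
```

```text
[ 0.61923335  0.12476129 -0.11593401] [[-0.5 -1.1]
 [-1.2 -0. ]
 [-0.4 -0.9]
 [ 0.  -1.1]
 [ 0.4  1.1]
 [-0.4  0.9]
 [ 1.2  1.2]]
tip [ 0.4273 -0.2195  0.011 ]
tip [ 0.4294 -0.2208  0.011 ]
coil [ 0.5244 -0.2279  0.02  ]
coil [ 0.5247 -0.2298  0.02  ]
grip [ 0.5537 -0.2329  0.02  ]
grip [ 0.5539 -0.2332  0.02  ]
```

View pics/c_scene.png

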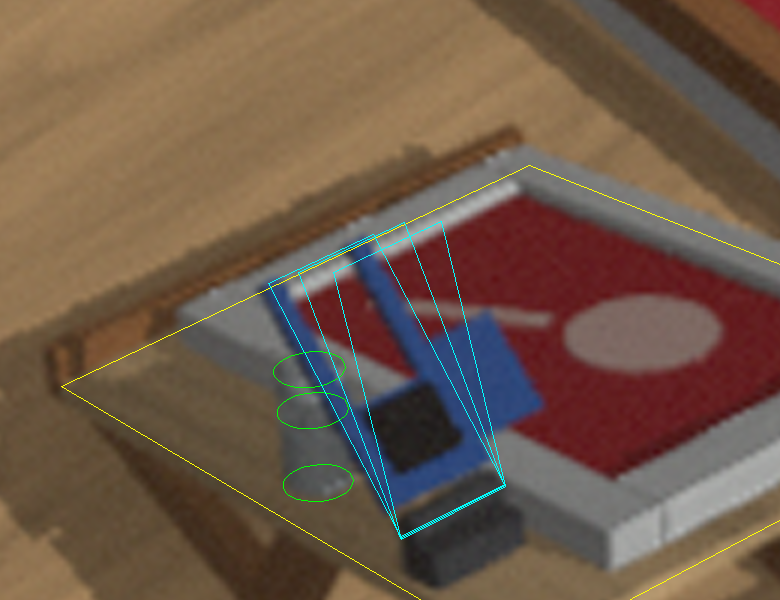

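View pics/c_side.png

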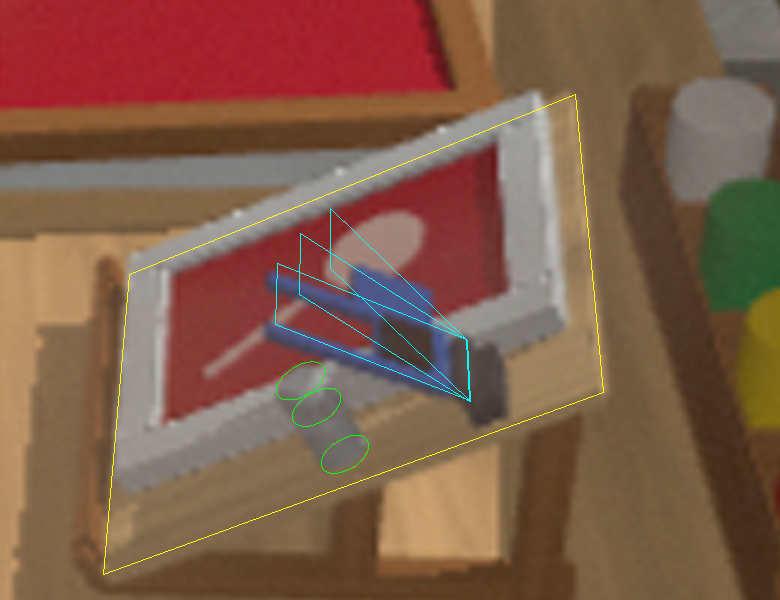

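Call:
jog_arm(commands="5 7 2 0 0 0.13 8.7;10 14 4 0 0 0.26 8.7;14 20 6 0 0 0.39 8.7;18 26 8 0 0 0.52 8.7;22 32 10 0 0 0.65 8.7;26 38 11 0 0 0.78 8.7;30 44 12 0 0 0.9 8.7;34 50 12 0 0 0.98 8.7;38 55 12 0 0 1.06 8.7;41 60 12 0 0 1.06 8.7")

```text
clock: 1.4
eef_pos: [0.5866, -0.0702, 0.3618]
tool_rot: [-0.0, 0.747, 0.665, -0.0]
wrist_force: [0.9, -1.0, -0.1]
opening: 0.986
```

Call:
jog_arm(commands="0.5 3 0 0 0 0 8.7;0.5 3 0 0 0 0 8.7;0.5 3 0 0 0 0 8.7")

```text
clock: 1.78
eef_pos: [0.5914, -0.0414, 0.3615]
tool_rot: [-0.0, 0.747, 0.664, -0.001]
wrist_force: [-0.4, -0.3, -0.3]
opening: 0.994
```

```bash
cat > snap.py <<'E'
import sys
from h import *
st=env.state();im=env.grab_frame('wrist')
n=sys.argv[1]
cv2.imwrite(f"pics/{n}.png",im[:,:,::-1]);np.save(f"pics/{n}.npy",np.r_[st['eef_pos'],st['tool_rot']])
print(st['clock'],st['eef_pos'],st['tool_rot'],st['qpos'].round(2),st['wrist_force'],st['opening'])
E
python3 snap.py w1
```

```text
1.775 [ 0.59140139 -0.04141185  0.3615266 ] [-1.43337980e-04  7.47416333e-01  6.64355230e-01 -9.65735796e-04] [ 0.36  0.33 -0.5   1.48  0.16  1.37 -0.27] [-0.36151913 -0.28409227 -0.34701837] 0.9938102646962209
```

View pics/w1.png

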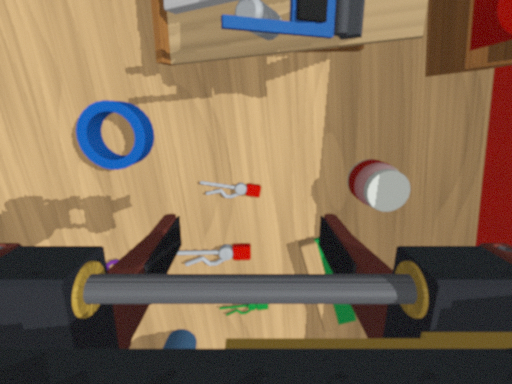

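Call:
jog_arm(commands="2 5 0 0 0 0 8.7;4 11 0 0 0 0 8.7;4 11 0 0 0 0 8.7;4 11 0 0 0 0 8.7")

```text
clock: 2.33
eef_pos: [0.6314, 0.0662, 0.3614]
tool_rot: [0.0, 0.748, 0.663, -0.001]
wrist_force: [0.2, -0.1, -0.2]
opening: 0.991
```

```bash
python3 snap.py w2
```

```text
2.325 [0.63137566 0.06624688 0.36142429] [ 2.72989449e-04  7.48317599e-01  6.63338978e-01 -1.44805175e-03] [ 0.18  0.41 -0.52  1.37  0.21  1.41 -0.47] [ 0.23800703 -0.06740198 -0.1618655 ] 0.991333308385512
```

View pics/w2.png

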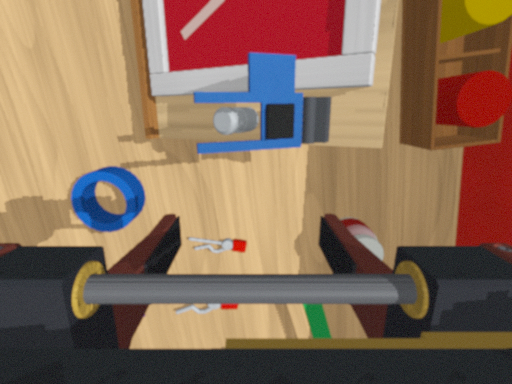

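```bash
cat > ov.py <<'E'
import sys
from h import *
def camf(n):
    p=np.load(f"pics/{n}.npy");return cam('wrist',dict(eef_pos=p[:3],tool_rot=p[3:]))
def draw(n,p,ths,x,y,w,h,k,out):
    C=camf(n);R,t=studT(*p);im=cv2.resize(cv2.imread(f"pics/{n}.png"),None,fx=k,fy=k,interpolation=cv2.INTER_CUBIC)
    def P(X):return tuple(int(v) for v in ((proj(C,R@(np.array(X)/1000)+t)+.5)*k))
    q=[P(X) for X in((-165,-30,-40),(165,-30,-40),(165,280,-40),(-165,280,-40))]
    cv2.polylines(im,[np.array(q)],True,(0,255,255),1)
    for z in(-40,0,22):
        cv2.polylines(im,[np.array([P((16*np.cos(b),16*np.sin(b),z)) for b in np.linspace(0,6.28,30)])],True,(0,255,0),1)
    for th in ths:
        g=lambda l,y,hh:P((90-l*np.cos(th)+hh*np.sin(th),y,-15+l*np.sin(th)+hh*np.cos(th)))
        cv2.polylines(im,[np.array([g(l,yy,3) for l,yy in((0,-29),(125,-29),(125,29),(0,29))])],True,(255,255,0),1)
        cv2.polylines(im,[np.array([g(l,yy,9) for l,yy in((22,-18),(54,-18),(54,18),(22,18))])],True,(255,0,255),1)
    cv2.imwrite(out,im[y*k:(y+h)*k,x*k:(x+w)*k])
if __name__=="__main__":
    draw('w2',(.6192,.1248,-.1159),(.8,),130,20,270,150,3-0,"pics/o1.png")
E
python3 ov.py
```

```text
(no output)
```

View pics/o1.png

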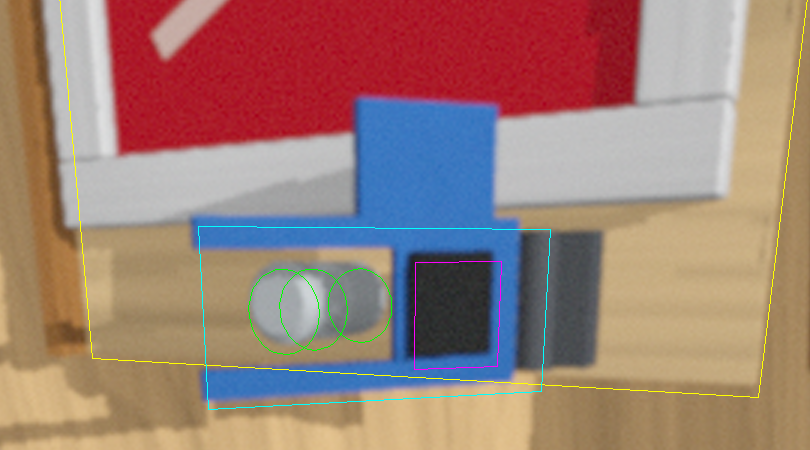

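```bash
cat > fit.py <<'E'
from ov import *
from scipy.optimize import least_squares
C=camf('w2');px=lambda x,y:np.array([130+x/3-.33,20+y/3-.33])
pts=[(px(283,303),(0,0,22)),(px(362,299),(0,0,-40))]
lin=[(px(70,226),34,-40),(px(725,197),34,-40),(px(130,356),-30,-40),(px(720,383),-30,-40)]
def f(p):
    R,t=studT(*p);r=[]
    for o,X in pts:r+=list(proj(C,R@(np.array(X)/1000)+t)-o)
    for o,y,z in lin:
        A,B=[proj(C,R@(np.array((x,y,z))/1000)+t) for x in(-165,165)];d=(B-A)/np.linalg.norm(B-A)
        r.append((d[0]*(o-A)[1]-d[1]*(o-A)[0]))
    return np.array(r)
r=least_squares(f,[.62,.125,-.11]);print(r.x,f(r.x).round(2))
draw('w2',r.x,(.85,),130,20,270,150,3,"pics/o2.png")
R,t=studT(*r.x)
for th in (.95,.85,.75,.6,.4,.2,0):
    print(th,(R@np.array([90-38*np.cos(th)+9*np.sin(th),0,-15+38*np.sin(th)+9*np.cos(th)])/1000+t).round(4))
E
python3 fit.py
```

```text
[ 0.62021345  0.1283613  -0.10911545] [ 0.35 -0.21 -0.54 -0.72 -1.05 -0.87  0.61  0.48]
0.95 [0.6764 0.1222 0.204 ]
0.85 [0.674  0.1225 0.2009]
0.75 [0.672  0.1227 0.1975]
0.6 [0.6697 0.1229 0.1922]
0.4 [0.6678 0.1231 0.1846]
0.2 [0.6674 0.1232 0.1768]
0 [0.6687 0.1231 0.1691]
```

View pics/o2.png

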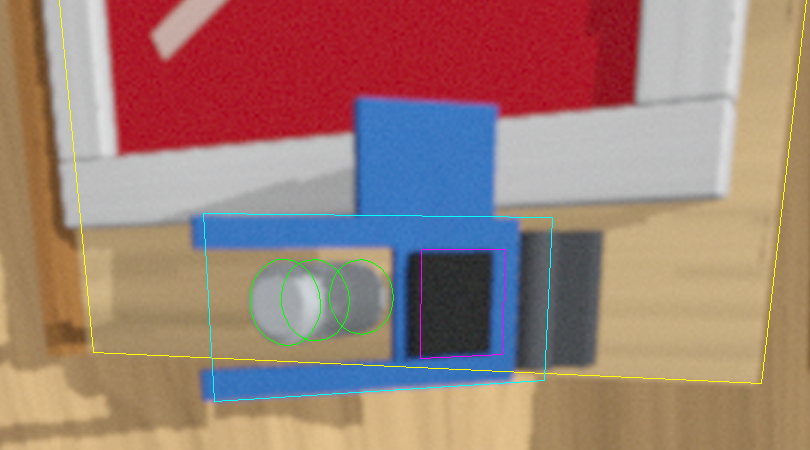

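Call:
jog_arm(commands="2 3 0 0 0 0 0;3.8 5.7 -3 0 0 0 0;3.8 5.7 -8 0 0 0 0;3.8 5.7 -12 0 0 0 0;3.8 5.7 -12.6 0 0 0 0;3.8 5.7 -12.6 0 0 0 0", grip_force=20)

```text
clock: 3.12
eef_pos: [0.67, 0.121, 0.2368]
tool_rot: [0.001, 0.749, 0.662, -0.001]
wrist_force: [-0.2, 0.6, -0.2]
opening: 0.352
```

Call:
jog_arm(commands="0 0 -0.5 0 0 0 0;0 0 -1 0 0 0 0;0 0 -1.5 0 0 0 0;0 0 -2 0 0 0 0;0 0 -2.5 0 0 0 0;0 0 -3 0 0 0 0;0 0 -3 0 0 0 0")

```text
clock: 4.0
eef_pos: [0.6688, 0.122, 0.2071]
tool_rot: [0.0, 0.749, 0.662, -0.002]
wrist_force: [-2.8, 1.1, 3.2]
opening: 0.005
```

Call:
jog_arm(commands="0 0 -0.4 0 0 0 0;0 0 -0.8 0 0 0 0;0 0 -1.1 0 0 0 0;0 0 -1.3 0 0 0 0;0 0 -1.4 0 0 0 0")

```text
clock: 4.62
eef_pos: [0.6691, 0.1221, 0.199]
tool_rot: [0.002, 0.749, 0.662, -0.001]
wrist_force: [-15.9, -5.3, 37.4]
opening: 0.005
```

Call:
jog_arm(commands="0 0 -0.1 0 0 0 0;0 0 -0.2 0 0 0 0;0 0 -0.2 0 0 0 0")

```text
clock: 5.0
eef_pos: [0.6697, 0.1223, 0.1998]
tool_rot: [0.003, 0.749, 0.662, 0.001]
wrist_force: [-5.9, -2.9, 18.0]
opening: 0.009
```

Call:
jog_arm(commands="-1 -2 3 0 0 0 8.7;-3 -5.5 9 0 0 0 8.7;-4 -5.5 15 0 0 0 8.7;-4 -5.5 16 0 0 0 8.7;-4 -5.5 16 0 0 0 8.7")

```text
clock: 5.62
eef_pos: [0.6302, 0.0675, 0.3605]
tool_rot: [0.003, 0.749, 0.662, 0.001]
wrist_force: [-0.2, -0.1, -0.3]
opening: 0.539
```

```bash
python3 snap.py w3
python3 - <<'E'
from ov import *
draw('w3',(.6202,.1284,-.109),(0,),130,20,270,150,3,"pics/o3.png")
E
```

```text
5.625 [0.63022619 0.0675389  0.36048895] [0.00333702 0.74924606 0.66228167 0.00148267] [ 0.18  0.41 -0.53  1.39  0.21  1.4  -0.47] [-0.17284807 -0.14786491 -0.27327937] 0.5388364389141913
```

View pics/o3.png

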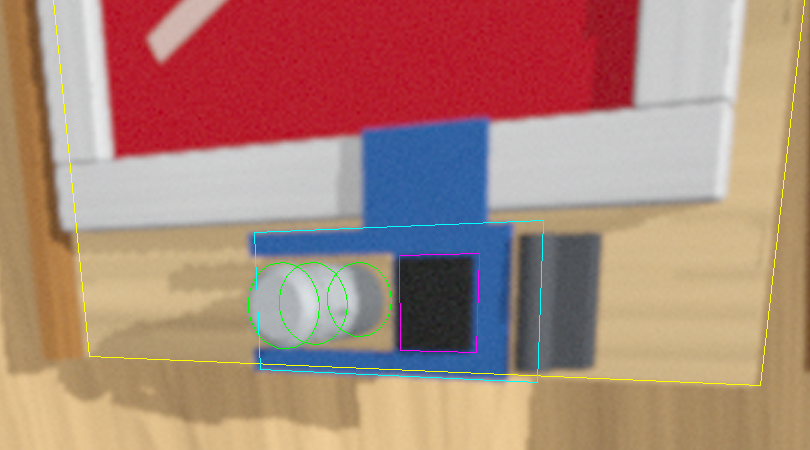

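```bash
cat > ov2.py <<'E'
from ov import *
def draw2(n,p,ths,x,y,w,h,k,out):
    C=cam(n);R,t=studT(*p);im=cv2.cvtColor(env.grab_frame(n),cv2.COLOR_RGB2BGR);cv2.imwrite(out.replace('.png','_raw.png'),im)
    im=cv2.resize(im,None,fx=k,fy=k,interpolation=cv2.INTER_CUBIC)
    def P(X):return tuple(int(v) for v in ((proj(C,R@(np.array(X)/1000)+t)+.5)*k))
    for z in(-40,22):
        cv2.polylines(im,[np.array([P((16*np.cos(b),16*np.sin(b),z)) for b in np.linspace(0,6.28,30)])],True,(0,255,0),1)
    for th in ths:
        g=lambda l,y,hh:P((90-l*np.cos(th)+hh*np.sin(th),y,-15+l*np.sin(th)+hh*np.cos(th)))
        cv2.polylines(im,[np.array([g(l,yy,3) for l,yy in((0,-29),(125,-29),(125,29),(0,29))])],True,(255,255,0),1)
    cv2.imwrite(out,im[y*k:(y+h)*k,x*k:(x+w)*k])
E
python3 - <<'E'
from ov2 import *
p=(.6202,.1284,-.109)
draw2('scene',p,(0,),355,110,80,70,8,'pics/d_scene.png')
draw2('side',p,(0,),240,80,90,70,8,'pics/d_side.png')
E
```

```text
(no output)
```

View pics/d_scene.png

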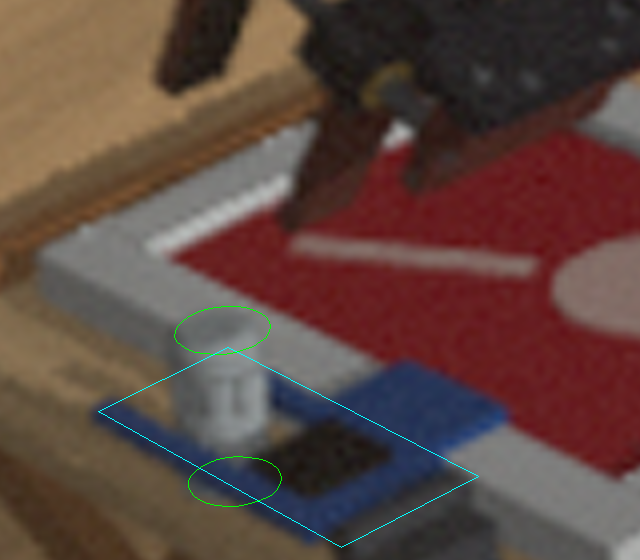

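View pics/d_side.png

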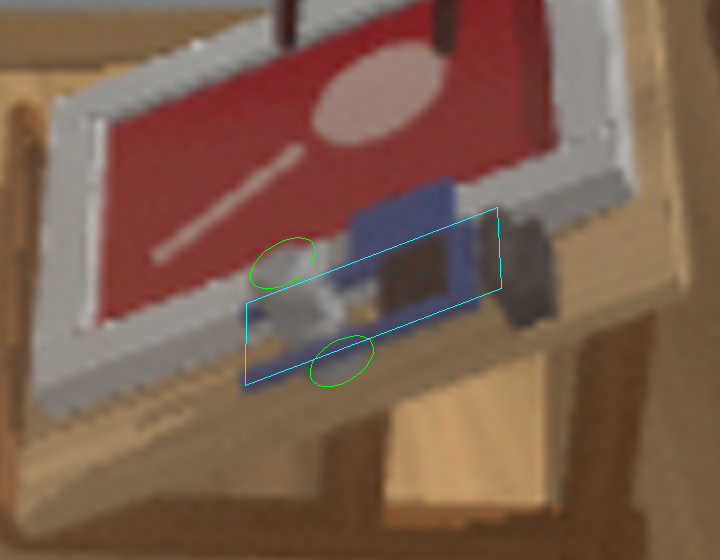

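Call:
jog_arm(commands="-1 -4 0 0 0 0.17 8.7;-2 -8 0 0 0 0.34 8.7;-3 -12 0 0 0 0.51 8.7;-4 -16 -1 0 0 0.68 8.7;-5 -20 -3 0 0 0.85 8.7;-6 -24 -6 0 0 1.02 8.7;-7 -28 -9 0 0 1.19 8.7;-7.6 -30 -12 0 0 1.36 8.7;-7.6 -30 -14 0 0 1.53 8.7;-7.6 -30 -15 0 0 1.59 8.7")

```text
clock: 7.02
eef_pos: [0.5519, -0.2326, 0.2037]
tool_rot: [-0.0, 0.05, 0.999, 0.002]
wrist_force: [0.3, 0.7, -0.7]
opening: 0.988
```

Call:
jog_arm(commands="0 0 0 0 0 0.0 8.7;0 0 0 0 0 0 8.7")

```text
clock: 7.28
eef_pos: [0.5515, -0.2323, 0.2028]
tool_rot: [-0.001, 0.051, 0.999, 0.002]
wrist_force: [-0.1, 0.3, -0.4]
opening: 0.991
```

```bash
python3 snap.py w4
```

```text
7.275 [ 0.55153431 -0.23232795  0.20280166] [-0.00118714  0.05056516  0.998717    0.00247108] [ 0.84  0.51 -0.73  1.68  0.37  1.1   1.47] [-0.0851602   0.32804476 -0.4298314 ] 0.9905174950291397
```

View pics/w4.png

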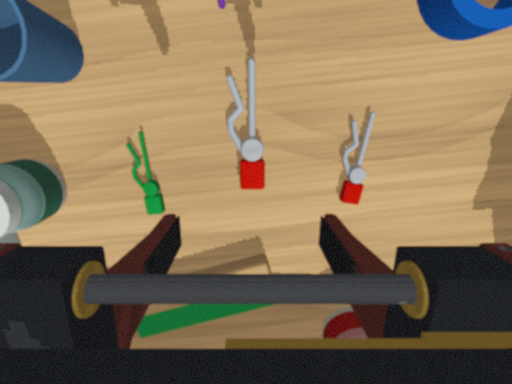

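```bash
cat > cl.py <<'E'
from ov import *
import sys
n=sys.argv[1]
C=camf(n);im=cv2.imread(f"pics/{n}.png")
hsv=cv2.cvtColor(im,cv2.COLOR_BGR2HSV);b,g,r=[im[:,:,i].astype(int) for i in range(3)]
m=((r>120)&(g<60)&(b<60)).astype(np.uint8);m[:,:225]=0;m[:,290:]=0;m[230:]=0
u=np.argwhere(m).mean(0)[::-1];print('red',u,m.sum(),cv2.minAreaRect(np.argwhere(m)[:,::-1].astype(np.float32)))
G=onz(C,*u,.018);T=onz(C,251.3,62,.010);K=onz(C,252,149,.02)
print(G.round(4),K.round(4),T.round(4),np.linalg.norm((T-G)[:2]),'angle',np.degrees(np.arctan2(*(T-G)[1::-1])))
st=env.state();print('tool y az',np.degrees(np.arctan2(*q2R(st['tool_rot'])[1::-1,1])))
crop(im[:,:,::-1],200,40,100,160,4-0,'pics/w4c.png')
E
python3 cl.py w4
```

```text
red [251.66772152 173.75474684] 632 ((251.5, 173.0), (28.0, 23.0), 90.0)
[ 0.5512 -0.2298  0.018 ] [ 0.522  -0.2265  0.02  ] [ 0.429  -0.2179  0.01  ] 0.12282561178368148 angle 174.40779905637285
tool y az 84.21742397636356
```

View pics/w4c.png

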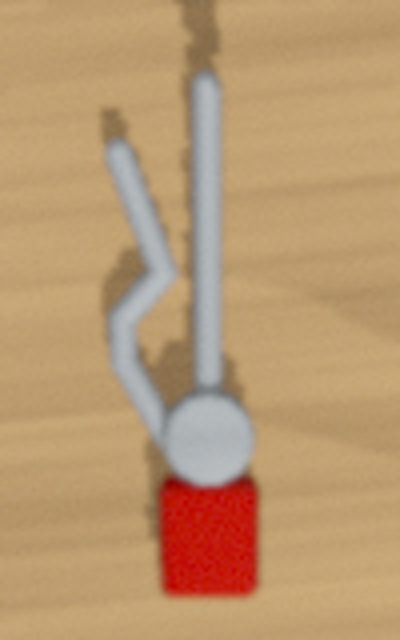

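Call:
jog_arm(commands="0.1 0.2 -5 0 0 0 7;0.1 0.2 -10 0 0 0 6;0.1 0.2 -14 0 0 0 6;0.1 0.2 -16 0 0 0 6;0.1 0.2 -16.8 0 0 0 6;0.1 0.2 -17.4 0 0 0 6;0.1 0.2 -17.5 0 0 0 6;0.1 0.2 -17.5 0 0 0 6")

```text
clock: 8.32
eef_pos: [0.5534, -0.2306, 0.0293]
tool_rot: [-0.0, 0.051, 0.999, 0.002]
wrist_force: [0.2, 0.4, -0.6]
opening: 0.683
```

Call:
jog_arm(commands="0 0.1 -0.2 0 0 0 4;0 0.1 -0.2 0 0 0 2;0 0.1 -0.2 0 0 0 2;0 0.1 -0.2 0 0 0 2;0 0.1 -0.2 0 0 0 2", grip_force=45)

```text
clock: 8.95
eef_pos: [0.5534, -0.2296, 0.0273]
tool_rot: [-0.0, 0.051, 0.999, 0.002]
wrist_force: [-0.2, 0.9, 1.4]
opening: 0.337
```

```bash
python3 snap.py w5
```

```text
8.95 [ 0.55336767 -0.22957544  0.0273225 ] [-7.32094476e-05  5.05427396e-02  9.98720031e-01  1.93048611e-03] [ 0.75  0.72 -0.61  1.8   0.55  0.8   1.33] [-0.19397764  0.88453707  1.3563683 ] 0.3371102254905585
```

View pics/w5.png

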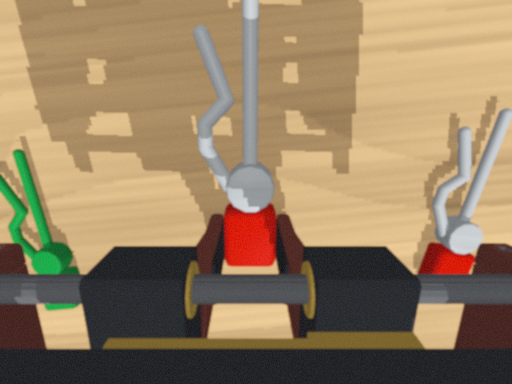

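```bash
cat > goal.py <<'E'
from ov import *
DX=0.0;DZ=.0173
def goal(p,cx,cy,cz):
    """clip origin target in stud frame (mm) -> shift cm, rotvec"""
    R,t=studT(*p);X=R@(np.array([cx,cy,cz])/1000)+t
    Rt=np.column_stack([R[:,1],R[:,0],-R[:,2]])
    P=X-Rt@np.array([DX,0,DZ])
    s=env.state();Rc=q2R(s['tool_rot'])
    return (P-s['eef_pos'])*100,Ro.from_matrix(Rt@Rc.T).as_rotvec(),P
if __name__=="__main__":
    C=camf('w5')
    K=onz(C,250,187,.02);p=np.load('pics/w5.npy');R=q2R(p[3:]);print('coil in tool',R.T@(K-p[:3]))
    for y in(-180,):
        a,b,P=goal((.6202,.1284,-.109),0,y,0);print(a.round(2),b.round(3),P.round(4))
E
python3 goal.py
```

```text
coil in tool [ 0.03273998 -0.00046635  0.00733193]
[ 3.91 17.99 13.79] [ 0.338 -0.419 -1.545] [ 0.5925 -0.0496  0.1653]
```

Call:
jog_arm(commands="0 0 5 0 0 0 2;0 0 10 0.034 -0.042 -0.155 2;0 2 13 0.068 -0.084 -0.31 2;0.5 4 14 0.101 -0.126 -0.464 2;1 6 14 0.135 -0.168 -0.618 2;1.5 8 14 0.169 -0.21 -0.773 2;2 10 14 0.203 -0.251 -0.927 2;3 12 14 0.237 -0.293 -1.08 2;3.5 14 14 0.27 -0.335 -1.236 2;4 16 14 0.304 -0.377 -1.39 2")

```text
clock: 10.25
eef_pos: [0.5927, -0.07, 0.1669]
tool_rot: [0.165, 0.67, 0.708, 0.148]
wrist_force: [-0.2, -0.8, -1.9]
opening: 0.341
```

```bash
sed -i 's/^DX=0.0;/DX=.0025;/; s/y in(-180,)/y in(-200,-185,)/' goal.py; python3 goal.py
```

```text
coil in tool [0.03233371 0.00023398 0.00733449]
[-0.26 -0.2  -0.16] [ 0.034 -0.043 -0.155] [ 0.5901 -0.072   0.1653]
[-0.1   1.29 -0.16] [ 0.034 -0.043 -0.155] [ 0.5917 -0.0571  0.1653]
```

Call:
jog_arm(commands="-0.1 1.3 -0.2 0.034 -0.043 -0.155 2;-0.1 1.3 -0.2 0.034 -0.043 -0.155 2;-0.1 1.3 -0.2 0.034 -0.043 -0.155 2;-0.1 1.3 -0.2 0.034 -0.043 -0.155 2")

```text
clock: 10.75
eef_pos: [0.5916, -0.0574, 0.1648]
tool_rot: [0.18, 0.722, 0.648, 0.161]
wrist_force: [0.2, 0.1, -1.4]
opening: 0.337
```

```bash
python3 snap.py w6; python3 goal.py
python3 - <<'E'
from ov import *
draw('w6',(.6202,.1284,-.109),(0,),130,0,270,200,3,"pics/o6.png")
E
```

```text
10.75 [ 0.59162481 -0.05739556  0.16479464] [0.17996785 0.72243486 0.64786617 0.16114857] [ 0.09  0.26 -0.13  2.16  0.38  0.26 -0.48] [ 0.2428315   0.14300206 -1.42808541] 0.33749609719118434
coil in tool [0.03236557 0.00032673 0.00733486]
[-0.16 -1.43  0.04] [ 0.    -0.001  0.001] [ 0.5901 -0.072   0.1653]
[0.   0.07 0.04] [ 0.    -0.001  0.001] [ 0.5917 -0.0571  0.1653]
```

View pics/o6.png

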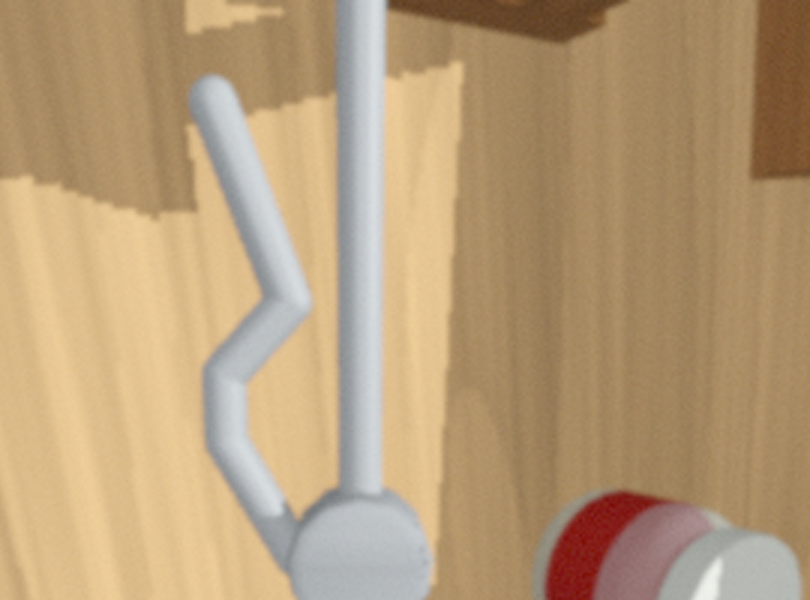

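Call:
jog_arm(commands="0.1 1.3 0 0 0 0 2;0.3 2.6 0 0 0 0 2;0.3 2.6 0 0 0 0 2;0.3 2.6 0 0 0 0 2")

```text
clock: 11.3
eef_pos: [0.5945, -0.0328, 0.1647]
tool_rot: [0.18, 0.723, 0.647, 0.161]
wrist_force: [-0.6, -0.4, -1.4]
opening: 0.333
```

```bash
sed -i 's/y in(-200,-185,)/y in(-160,-140,-120,-59)/' goal.py; python3 goal.py
cat > ov3.py <<'E'
from ov2 import *
import sys
p=(.6202,.1284,-.109);tag=sys.argv[1]
st=env.state();Rt=q2R(st['tool_rot']);t=st['eef_pos']
def leg(d):return t+Rt@np.array([.0025+d,0,.0173])
R,o=studT(*p)
print('tip in stud frame',(R.T@(leg(.129)-o)*1000).round(1),'origin',(R.T@(leg(0)-o)*1000).round(1))
for n,(x,y,w,h) in (('scene',(345,115,90,75)),('side',(235,80,100,75))):
    C=cam(n);im=cv2.cvtColor(env.grab_frame(n),cv2.COLOR_RGB2BGR);k=8
    a=cv2.resize(im,None,fx=k,fy=k,interpolation=cv2.INTER_CUBIC);b=a.copy()
    P=lambda X:tuple(int(v) for v in (proj(C,X)+.5)*k)
    cv2.line(b,P(leg(.03)),P(leg(.129)),(0,255,255),1)
    for z in(22,):
        cv2.polylines(b,[np.array([P(R@np.array((.016*np.cos(q),.016*np.sin(q),z/1000))+o) for q in np.linspace(0,6.28,30)])],True,(0,255,0),1)
    cv2.circle(b,P(R@np.array([0,-.016,0])+o),4,(255,0,255),1)
    cv2.imwrite(f'pics/{tag}_{n}.png',b[y*k:(y+h)*k,x*k:(x+w)*k]);cv2.imwrite(f'pics/{tag}_{n}_n.png',a[y*k:(y+h)*k,x*k:(x+w)*k])
E
python3 ov3.py e
```

```text
coil in tool [0.03236599 0.00032721 0.00733486]
[-0.01  0.05  0.06] [ 0.    -0.001  0.002] [ 0.5944 -0.0323  0.1653]
[0.21 2.04 0.06] [ 0.    -0.001  0.002] [ 0.5966 -0.0124  0.1653]
[0.43 4.03 0.06] [ 0.    -0.001  0.002] [0.5988 0.0075 0.1653]
[ 1.09 10.09  0.06] [ 0.    -0.001  0.002] [0.6054 0.0681 0.1653]
tip in stud frame [  0.  -31.5  -0.7] origin [-1.000e-01 -1.605e+02 -6.000e-01]
```

View pics/e_scene.png

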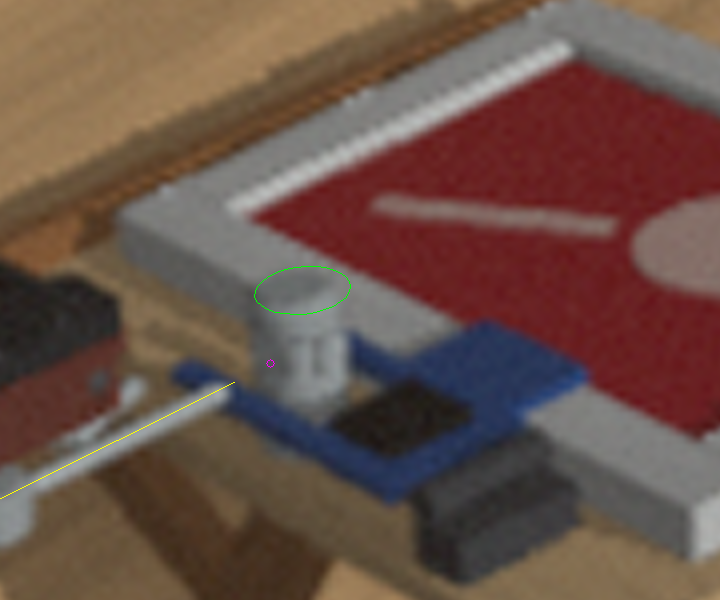

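View pics/e_side.png

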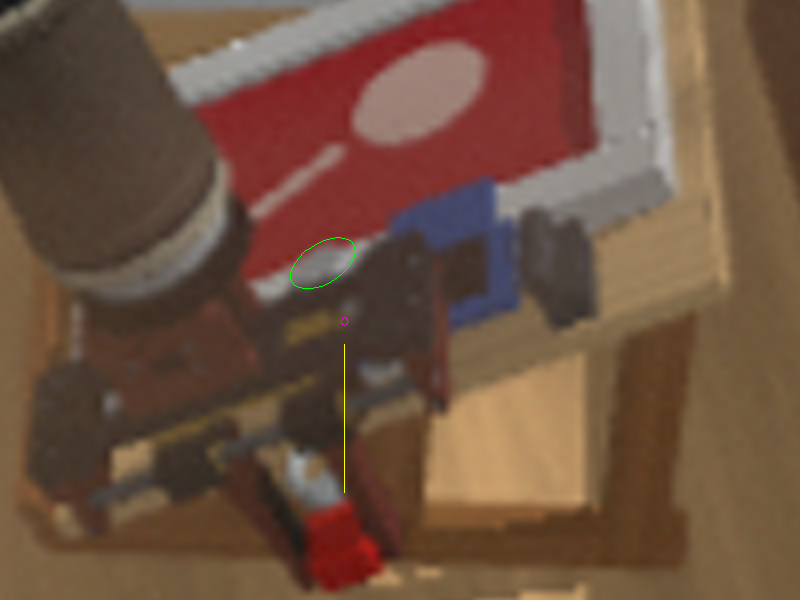

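Run:
```python
from ov3 import *
C=cam('side')
im=cv2.cvtColor(env.grab_frame('side'),cv2.COLOR_RGB2BGR);k=8
a=cv2.resize(im,None,fx=k,fy=k,interpolation=cv2.INTER_CUBIC)
P=lambda X:tuple(int(v) for v in (proj(C,X)+.5)*k)
for s in(-.01,.01):
  q=[P(leg(0)+Rt@np.array([i*.018,j*.015,s])) for i,j in((-1,-1),(1,-1),(1,1),(-1,1))]
  cv2.polylines(a,[np.array(q)],True,(0,255,0) if s<0 else (255,255,0),1)
cv2.imwrite('pics/e2.png',a[95*k:170*k,235*k:335*k])
```

```text
Traceback (most recent call last):
  File "ov3.py", line 3, in <module>
    p=(.6202,.1284,-.109);tag=sys.argv[1]
                              ~~~~~~~~^^^
IndexError: list index out of range
```

```bash
python3 - ee <<'E'
from ov3 import *
C=cam('side')
im=cv2.cvtColor(env.grab_frame('side'),cv2.COLOR_RGB2BGR);k=8
a=cv2.resize(im,None,fx=k,fy=k,interpolation=cv2.INTER_CUBIC)
P=lambda X:tuple(int(v) for v in (proj(C,X)+.5)*k)
for s in(-.01,.01):
  q=[P(leg(0)+Rt@np.array([i*.018,j*.015,s])) for i,j in((-1,-1),(1,-1),(1,1),(-1,1))]
  cv2.polylines(a,[np.array(q)],True,(0,255,0) if s<0 else (255,255,0),1)
cv2.imwrite('pics/e2.png',a[95*k:170*k,235*k:335*k])
E
```

```text
tip in stud frame [  0.1 -31.6  -0.7] origin [-1.000e-01 -1.606e+02 -5.000e-01]
```

View pics/e2.png

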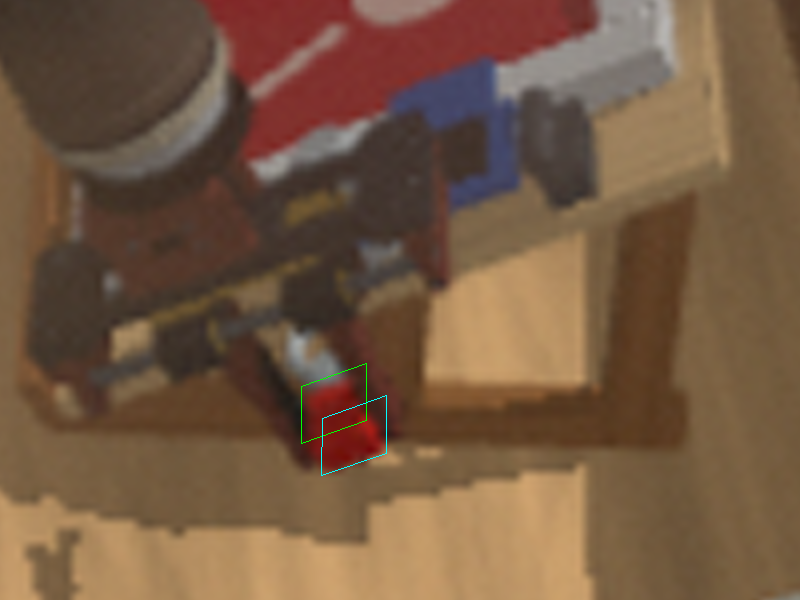

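Run:
```python
import cv2
a=cv2.imread('pics/e_scene_n.png')
cv2.imwrite('pics/e3.png',cv2.resize(a[220:500,140:440],None,fx=2.2,fy=2.1,interpolation=cv2.INTER_CUBIC))
```

```text
(no output)
```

View pics/e3.png

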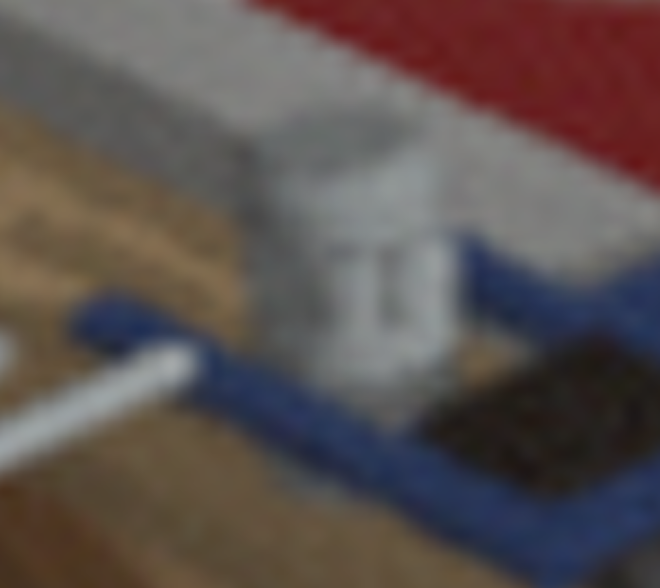

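Call:
jog_arm(commands="-2 0 1 0.15 -0.017 0.08 2;-4 0.5 1 0.3 -0.033 0.16 2;-4 1.5 1 0.45 -0.05 0.24 2;-4 3 1 0.61 -0.067 0.33 2;-4 4.5 1 0.61 -0.067 0.33 2;-4 4.5 1 0.61 -0.067 0.33 2")

```text
clock: 12.3
eef_pos: [0.5551, 0.0132, 0.1775]
tool_rot: [-0.041, 0.628, 0.673, 0.387]
wrist_force: [0.3, 0.7, -4.4]
opening: 0.337
```

```bash
python3 snap.py w7
```

```text
12.3 [0.55508945 0.01321069 0.17754357] [-0.04079557  0.62841864  0.67331944  0.38738439] [ 1.21  0.68 -1.18  2.12 -0.28  0.36  0.55] [ 0.30293265  0.6900782  -4.36626483] 0.33745965309696957
```

View pics/w7.png

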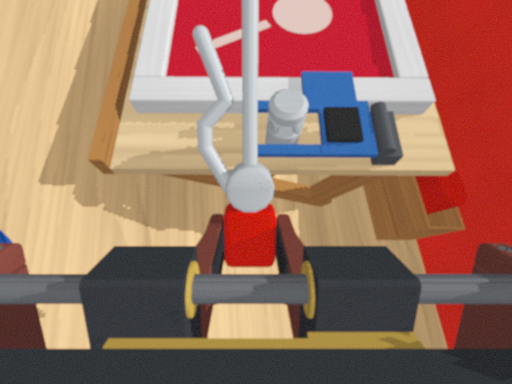

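Run:
```python
from ov import *
import ov
p=(.6202,.1284,-.109)
draw('w7',p,(0,),240,60,160,120,5,"pics/o7.png")
C=camf('w7');R,t=studT(*p)
a=cv2.resize(cv2.imread('pics/w7.png')[75:165,250:340],None,fx=6,fy=6,interpolation=cv2.INTER_CUBIC)
P=lambda X:tuple(int(v) for v in ((proj(C,R@(np.array(X)/1000)+t)+.5-[250,75])*6))
b=a.copy()
for hw,yy in((9,-13.2),(6,-14.8)):
    cv2.polylines(b,[np.array([P((i*hw,-np.sqrt(256-hw*hw),j*hw)) for i,j in((-1,-1),(1,-1),(1,1),(-1,1))])],True,(255,0,255),1)
cv2.imwrite('pics/o7h.png',np.hstack([a,b])[:, :800] if False else np.vstack([a,b])[:600*2])
cv2.imwrite('pics/o7a.png',a);cv2.imwrite('pics/o7b.png',b)
```

```text
(no output)
```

View pics/o7.png

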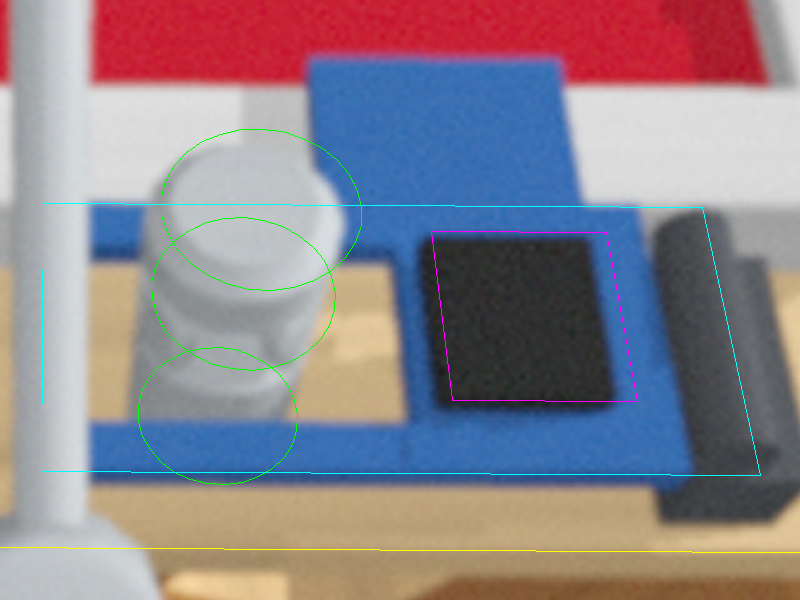

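View pics/o7a.png

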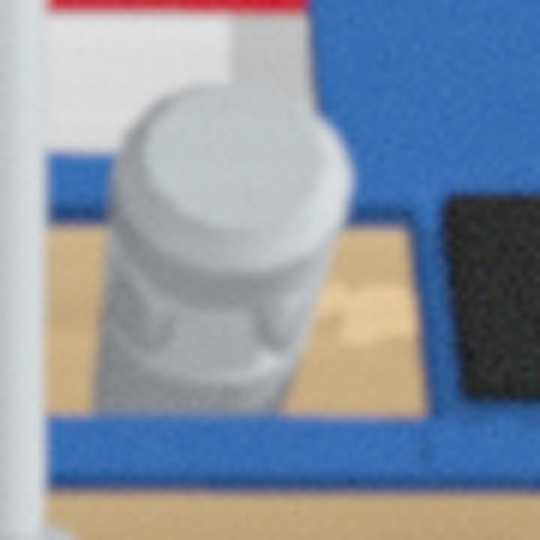

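View pics/o7b.png

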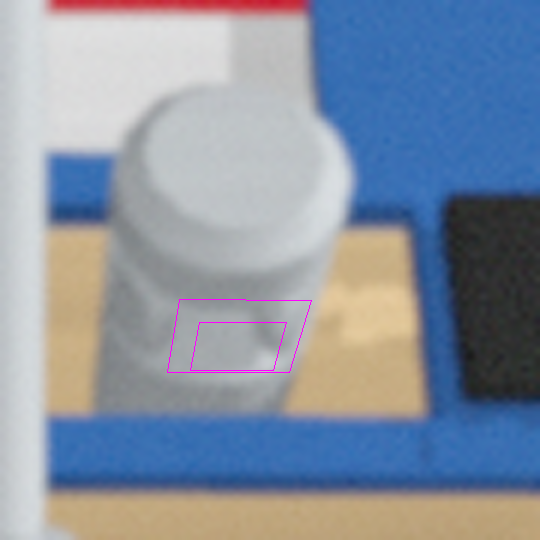

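Run:
```python
from ov import *
p=(.6202,.1284,-.109)
C=camf('w3');R,t=studT(*p)
for n in('w3','w2'):
    C=camf(n)
    a=cv2.resize(cv2.imread(f'pics/{n}.png')[90:150,200:300],None,fx=8,fy=8,interpolation=cv2.INTER_CUBIC)
    P=lambda X:tuple(int(v) for v in ((proj(C,R@(np.array(X)/1000)+t)+.5-[200,90])*8))
    cv2.circle(a,P((0,0,22)),3,(0,0,255),-1);cv2.circle(a,P((0,0,-40)),3,(0,255,0),-1)
    print(n,P((0,0,22)),C[3]@(R@np.array([0,0,.022])+t)+C[4])
    cv2.imwrite(f'pics/z_{n}.png',a)
C=camf('w7');print(C[3]@(R@np.array([0,0,.022])+t)+C[4],C[0])
```

```text
w3 (195, 255) [-0.02946237 -0.07526005  0.31941262]
w2 (199, 246) [-0.02897335 -0.07680947  0.32018193]
[ 0.03357504 -0.06887482  0.22293569] 279.5600739394584
```

View pics/z_w3.png

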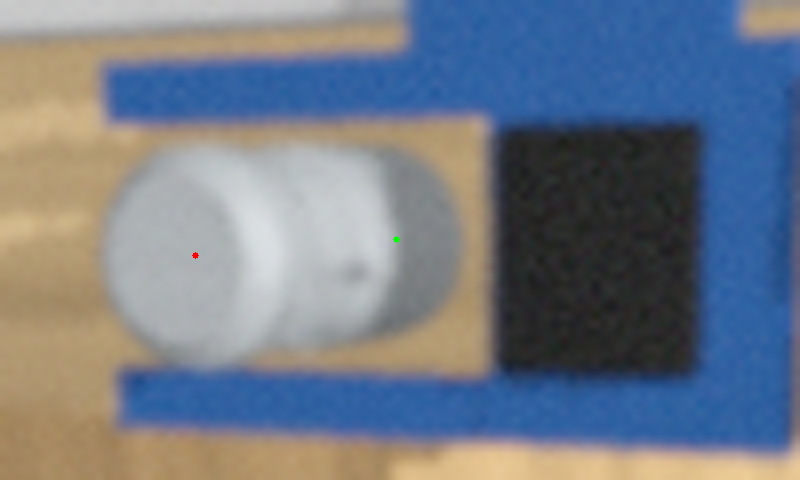

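View pics/z_w2.png

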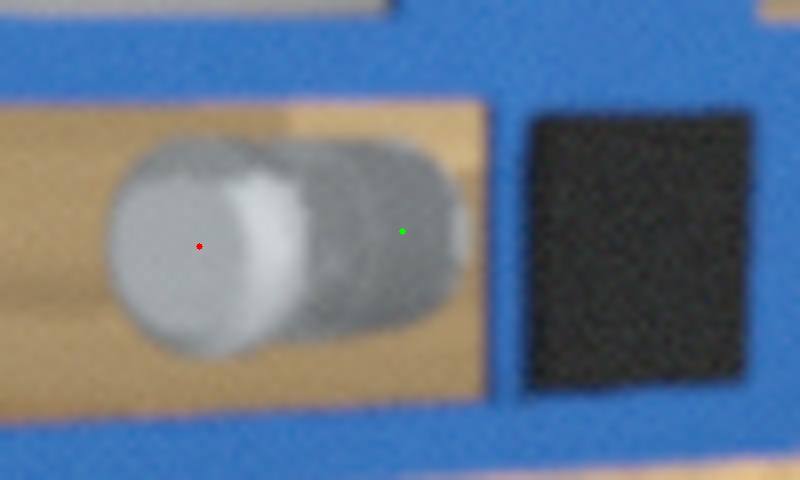

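```bash
cat > fit2.py <<'E'
from ov import *
from scipy.optimize import least_squares
C2,C3,C7=camf('w2'),camf('w3'),camf('w7')
z=lambda x,y:np.array([200+x/8-.5,90+y/8-.5])
pts=[(C2,z(180,244),(0,0,22)),(C3,z(178,255),(0,0,22)),(C7,np.array([288.3,100.7]),(0,0,22)),(C7,np.array([285.7,130.3]),(0,-14,0)),
 (C3,z(598,250),(52,0,-6)),(C7,np.array([342.5,124.1]),(52,0,-6))]
px=lambda x,y:np.array([130+x/3-.33,20+y/3-.33])
lin=[(C2,px(70,226),34,-40),(C2,px(725,197),34,-40),(C2,px(130,356),-30,-40),(C2,px(720,383),-30,-40)]
def f(p,zf=0):
    R,t=studT(*p[:3]);t=t+[0,0,p[3] if len(p)>3 else 0];r=[]
    for C,o,X in pts:r+=list(proj(C,R@(np.array(X)/1000)+t)-o)
    for C,o,y,zz in lin:
        A,B=[proj(C,R@(np.array((x,y,zz))/1000)+t) for x in(-165,165)];d=(B-A)/np.linalg.norm(B-A)
        r.append((d[0]*(o-A)[1]-d[1]*(o-A)[0]))
    return np.array(r)
for x0 in([.62,.125,-.11],[.62,.125,-.11,0]):
    r=least_squares(f,x0);print(r.x.round(4),f(r.x).round(2))
E
python3 fit2.py
```

```text
[ 0.6174  0.1285 -0.1095] [-0.04  0.51 -0.29  0.34  0.63 -0.62  0.6   0.55 -1.15  0.22  1.01 -2.38
 -0.89 -1.06  0.61  0.12]
[ 0.6179  0.1288 -0.1106 -0.0014] [ 0.45  0.1   0.2  -0.08  0.02  0.22  0.03  1.15 -0.87 -0.13  0.15 -1.69
 -0.6  -0.95  1.04  0.47]
```

```bash
sed -i 's/(.6202,.1284,-.109)/(.6174,.1285,-.1095)/g' goal.py ov3.py; sed -i 's/y in(.*):$/y in(-190,-165,-140):/; s/,0,y,0)/,0,y,-.3)/' goal.py; python3 goal.py
```

```text
coil in tool [0.03225601 0.00037986 0.00733502]
[ 3.29 -6.89 -0.67] [-0.607  0.064 -0.304] [ 0.5884 -0.062   0.165 ]
[ 3.57 -4.4  -0.67] [-0.607  0.064 -0.304] [ 0.5912 -0.0371  0.165 ]
[ 3.84 -1.92 -0.67] [-0.607  0.064 -0.304] [ 0.5939 -0.0123  0.165 ]
```

Call:
jog_arm(commands="0 -2.5 0 0 0 0 2;0 -5 0 -0.12 0.013 -0.06 2;0.5 -7 0 -0.24 0.026 -0.12 2;1 -7 0 -0.36 0.038 -0.18 2;2 -6.9 -0.3 -0.48 0.05 -0.24 2;3.3 -6.9 -0.7 -0.607 0.064 -0.304 2;3.3 -6.9 -0.7 -0.607 0.064 -0.304 2;3.3 -6.9 -0.7 -0.607 0.064 -0.304 2")

```text
clock: 13.35
eef_pos: [0.5871, -0.0625, 0.1642]
tool_rot: [0.177, 0.722, 0.648, 0.163]
wrist_force: [-0.2, -0.6, -2.0]
opening: 0.339
```

```bash
python3 goal.py; python3 -c "
from h import *
print(env.state()['qpos'].round(2))"
```

```text
coil in tool [0.03236325 0.00032808 0.00733486]
[0.13 0.05 0.08] [-0.007 -0.002 -0.003] [ 0.5884 -0.062   0.165 ]
[0.4  2.53 0.08] [-0.007 -0.002 -0.003] [ 0.5912 -0.0371  0.165 ]
[0.68 5.02 0.08] [-0.007 -0.002 -0.003] [ 0.5939 -0.0123  0.165 ]
[ 0.07  0.26 -0.09  2.17  0.29  0.25 -0.37]
```

Advance to tip at y = −36, then slowly in.

Call:
jog_arm(commands="0.2 1.2 0.1 -0.007 -0.002 -0.003 2;0.4 2.5 0.1 -0.007 -0.002 -0.003 2;0.4 2.5 0.1 -0.007 -0.002 -0.003 2;0.4 2.5 0.1 -0.007 -0.002 -0.003 2")

```text
clock: 13.85
eef_pos: [0.5911, -0.0378, 0.1658]
tool_rot: [0.181, 0.723, 0.647, 0.162]
wrist_force: [0.2, -0.1, -1.6]
opening: 0.338
```

```bash
python3 goal.py; python3 ov3.py f
```

```text
coil in tool [0.03236559 0.00032668 0.00733486]
[-0.26 -2.41 -0.08] [0.    0.001 0.   ] [ 0.5884 -0.062   0.165 ]
[ 0.01  0.07 -0.08] [0.    0.001 0.   ] [ 0.5912 -0.0371  0.165 ]
[ 0.28  2.56 -0.08] [0.    0.001 0.   ] [ 0.5939 -0.0123  0.165 ]
tip in stud frame [  0.4 -36.7   0.4] origin [   0.4 -165.7    0.4]
```

View pics/f_scene.png

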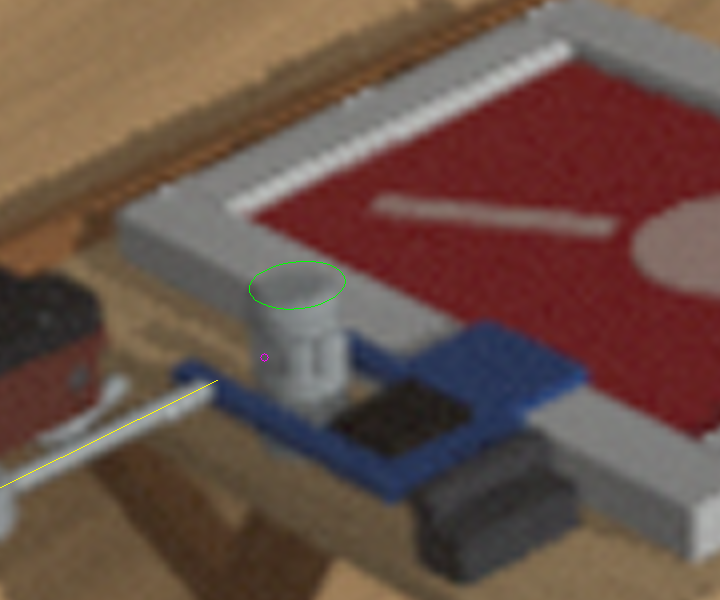

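Call:
jog_arm(commands="0.1 0.8 -0.1 0 0 0 2;0.15 1.4 -0.1 0 0 0 2;0.2 1.9 -0.1 0 0 0 2;0.3 2.5 -0.1 0 0 0 2;0.3 2.5 -0.1 0 0 0 2")

```text
clock: 14.58
eef_pos: [0.5941, -0.0125, 0.1645]
tool_rot: [0.18, 0.723, 0.647, 0.161]
wrist_force: [-0.8, 0.0, -0.9]
opening: 0.337
```

```bash
python3 goal.py|tail -3; python3 ov3.py g;python3 snap.py w8
```

```text
[-0.57 -4.95  0.05] [0. 0. 0.] [ 0.5884 -0.062   0.165 ]
[-0.3  -2.46  0.05] [0. 0. 0.] [ 0.5912 -0.0371  0.165 ]
[-0.02  0.02  0.05] [0. 0. 0.] [ 0.5939 -0.0123  0.165 ]
tip in stud frame [ -0.  -11.2  -0.9] origin [  -0.  -140.2   -0.9]
14.675 [ 0.59397822 -0.01328983  0.1644407 ] [0.18050258 0.72296068 0.64709418 0.16129416] [-0.15  0.26  0.03  2.16  0.39  0.26 -0.59] [-0.49949565 -0.15298811 -0.80395465] 0.33814021072667966
```

View pics/g_scene_n.png

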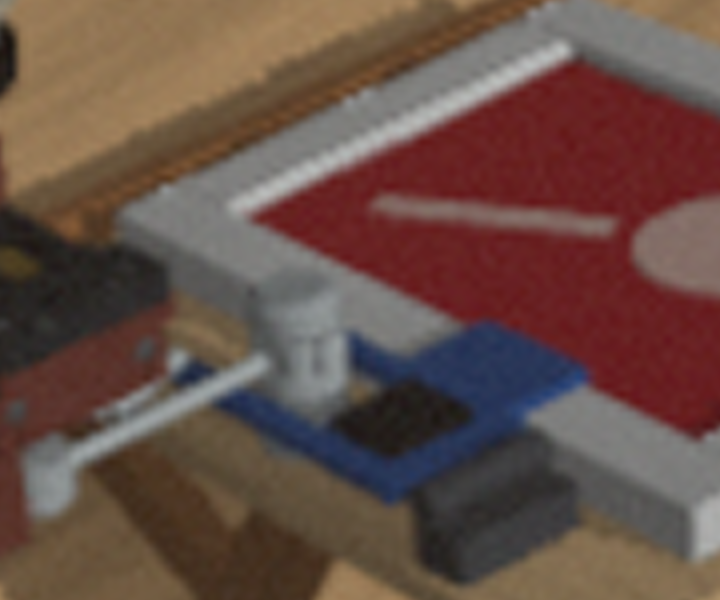

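View pics/w8.png

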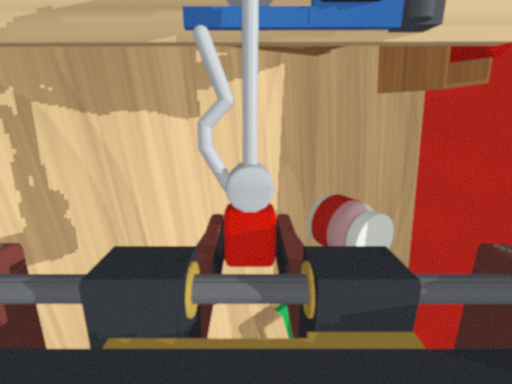

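Call:
jog_arm(commands="0.1 0.6 0 0 0 0 2;0.15 1.1 0 0 0 0 2;0.2 1.6 0 0 0 0 2;0.25 2.1 0 0 0 0 2;0.25 2.1 0 0 0 0 2")

```text
clock: 15.35
eef_pos: [0.5965, 0.0082, 0.1645]
tool_rot: [0.18, 0.723, 0.647, 0.161]
wrist_force: [1.0, -0.4, -1.6]
opening: 0.339
```

```bash
python3 ov3.py g2;python3 snap.py w9
python3 - <<'E'
from ov import *
draw('w9',(.6174,.1285,-.1095),(0,),170,0,170,120,4,"pics/o9.png")
E
```

```text
tip in stud frame [ 0.1  9.7 -1. ] origin [ 1.000e-01 -1.193e+02 -1.000e+00]
15.45 [0.59641333 0.00758432 0.16442194] [0.18052131 0.72297407 0.64709629 0.16120467] [-0.22  0.26  0.07  2.16  0.43  0.27 -0.66] [-0.2219641   0.56586895 -1.01048282] 0.3408061480720781
```

View pics/o9.png

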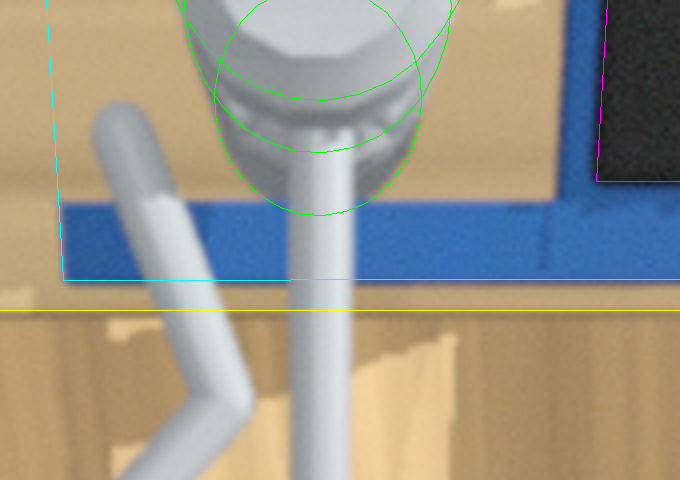

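View pics/g2_scene_n.png

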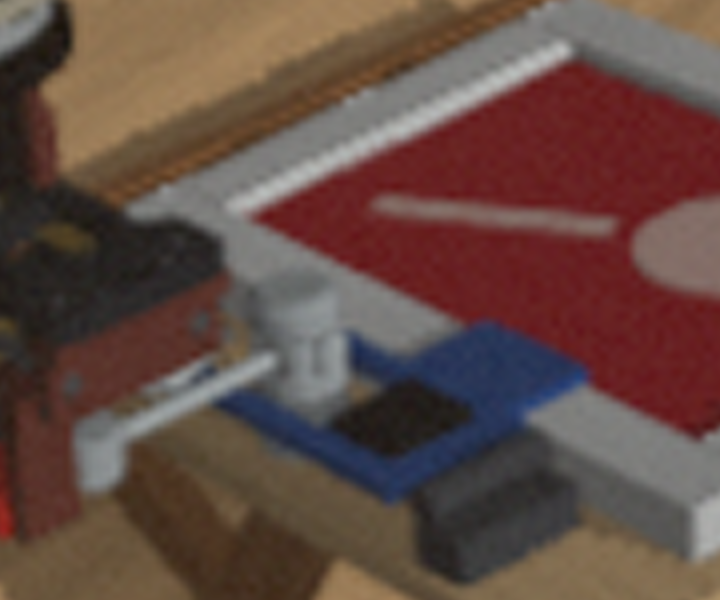

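Call:
jog_arm(commands="0.05 0.7 0.05 0 0 0 2;0.1 1.4 0.05 0 0 0 2;0.2 2.1 0.05 0 0 0 2;0.25 2.8 0.05 0 0 0 2;0.3 3.3 0.05 0 0 0 2;0.3 3.3 0.05 0 0 0 2", grip_force=60)

```text
clock: 16.25
eef_pos: [0.5985, 0.0411, 0.164]
tool_rot: [0.18, 0.723, 0.648, 0.16]
wrist_force: [-3.5, -0.3, -4.6]
opening: 0.335
```

```bash
python3 ov3.py g3;python3 snap.py w10
```

```text
tip in stud frame [-1.7 42.5 -0.7] origin [ -1.6 -86.5  -0.6]
16.35 [0.59867471 0.04104888 0.16422601] [0.18001868 0.72276718 0.64758424 0.16073432] [-0.33  0.27  0.11  2.15  0.47  0.29 -0.77] [-3.15606128  1.44787416 -4.2192897 ] 0.3382146935283087
```

View pics/w10.png

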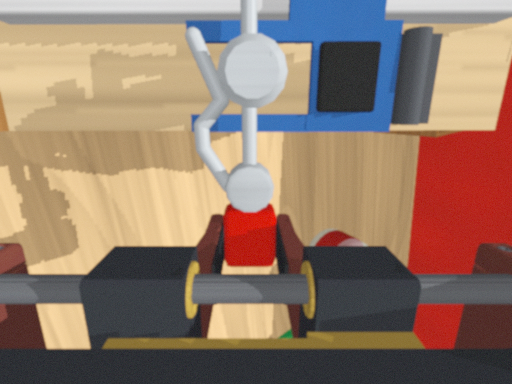

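Call:
jog_arm(commands="0.15 0.4 0.1 0 0 0 2;0.2 0.8 0.1 0 0 0 2;0.25 1.2 0.1 0 0 0 2;0.3 1.6 0.1 0 0 0 2;0.35 2 0.1 0 0 0 2;0.38 2.3 0.1 0 0 0 2;0.4 2.5 0.1 0 0 0 2;0.4 2.5 0.1 0 0 0 2")

```text
clock: 17.4
eef_pos: [0.6031, 0.0671, 0.1656]
tool_rot: [0.18, 0.722, 0.648, 0.162]
wrist_force: [-3.6, 4.2, -5.1]
opening: 0.336
```

```bash
python3 ov3.py g4;python3 snap.py w11
```

```text
tip in stud frame [ 0.6 68.9  0.1] origin [  0.7 -60.1  -0. ]
17.5 [0.60307266 0.06703438 0.16556143] [0.17985358 0.72240826 0.64780921 0.16162371] [-0.4   0.28  0.13  2.13  0.49  0.31 -0.84] [-2.99652085  4.02413712 -4.79626917] 0.3366271120432944
```

View pics/w11.png

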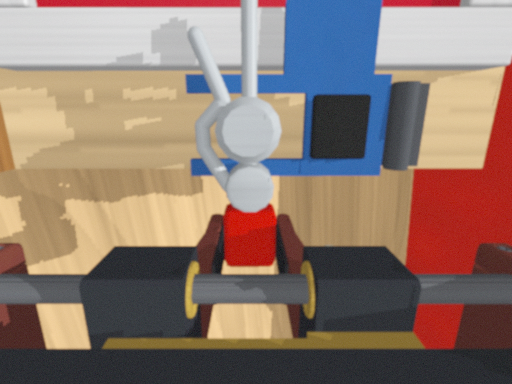

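Call:
jog_arm(commands="0.02 0.15 0 0 0 0 2;0.03 0.3 0 0 0 0 2;0.03 0.3 0 0 0 0 2")

```text
clock: 17.92
eef_pos: [0.6041, 0.0699, 0.1662]
tool_rot: [0.18, 0.723, 0.647, 0.162]
wrist_force: [-1.3, 1.4, -2.8]
opening: 0.333
```

```bash
python3 ov3.py g5;python3 snap.py w12
python3 - <<'E'
import cv2
a=cv2.imread('pics/w12.png')[60:240,170:330];cv2.imwrite('pics/w12c.png',cv2.resize(a,None,fx=3.3,fy=3.3,interpolation=cv2.INTER_CUBIC))
E
```

```text
tip in stud frame [ 1.7 71.8  0.3] origin [  1.6 -57.2   0.2]
18.025 [0.60403284 0.06983573 0.16612546] [0.18017924 0.72253723 0.64743001 0.16220289] [-0.41  0.28  0.13  2.13  0.5   0.31 -0.84] [-1.12681497  0.74943105 -0.89891068] 0.33477187271714004
```

View pics/w12c.png

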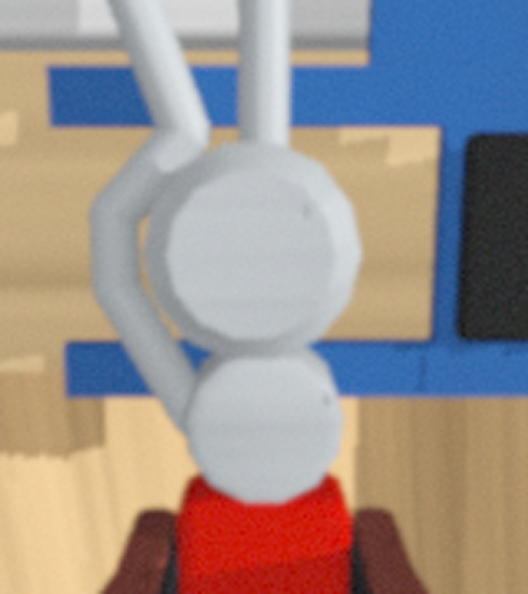

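Call:
jog_arm(commands="-0.05 0.15 -0.04 0 0 0 2;-0.05 0.3 -0.04 0 0 0 2;-0.05 0.3 -0.04 0 0 0 2")

```text
clock: 18.45
eef_pos: [0.6037, 0.0706, 0.166]
tool_rot: [0.181, 0.724, 0.646, 0.161]
wrist_force: [0.1, -6.9, 0.5]
opening: 0.339
```

```bash
python3 ov3.py g6
```

```text
tip in stud frame [ 1.5 72.4 -0.1] origin [  1.1 -56.6   0.2]
```

Call:
jog_arm(commands="0 -0.1 0 0 0 0 2;0 -0.1 0 0 0 0 3.5;0 -0.1 0 0 0 0 5;0 -0.1 0 0 0 0 5.5;0 -0.1 0 0 0 0 5.5;0 -0.1 0 0 0 0 5.5")

```text
clock: 19.3
eef_pos: [0.6038, 0.0696, 0.166]
tool_rot: [0.181, 0.723, 0.646, 0.161]
wrist_force: [-1.3, 0.6, 0.2]
opening: 0.627
```

```bash
python3 snap.py w13
```

```text
19.3 [0.60380726 0.06964211 0.16600838] [0.18096291 0.72349447 0.64632093 0.16148507] [-0.41  0.28  0.13  2.13  0.5   0.31 -0.85] [-1.32060074  0.60661154  0.21503207] 0.627086622728339
```

View pics/w13.png

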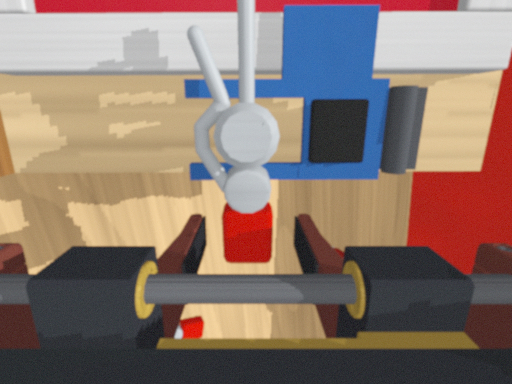

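Call:
jog_arm(commands="-0.9 0.1 1.8 0 0 0 5.5;-1.9 0.2 3.5 0 0 0 5.5;-3.3 0.3 6.2 0 0 0 5.5;-4.7 0.5 8.8 0 0 0 5.5;-5.6 -1 10.5 0 0 0 5.5;-5.6 -1 10.5 0 0 0 5.5")

```text
clock: 20.1
eef_pos: [0.5481, 0.0589, 0.2725]
tool_rot: [0.182, 0.724, 0.645, 0.163]
wrist_force: [-0.8, 0.7, 0.5]
opening: 0.628
```

```bash
python3 snap.py w14
python3 - <<'E'
from h import *
crop(cv2.imread('pics/w14.png')[:,:,::-1],150,20,200,150,4,'pics/w14c.png')
for n,(x,y) in (('scene',(345,115)),('side',(235,80))):
    crop(env.grab_frame(n),x,y,100,75,8,f'pics/h_{n}.png')
E
```

```text
20.1 [0.54805673 0.05887162 0.27245525] [0.18158518 0.72389531 0.64541349 0.16261558] [-0.39  0.03  0.07  2.13  0.37  0.56 -0.7 ] [-0.81016139  0.69263521  0.45186442] 0.6279181915751961
```

View pics/w14c.png

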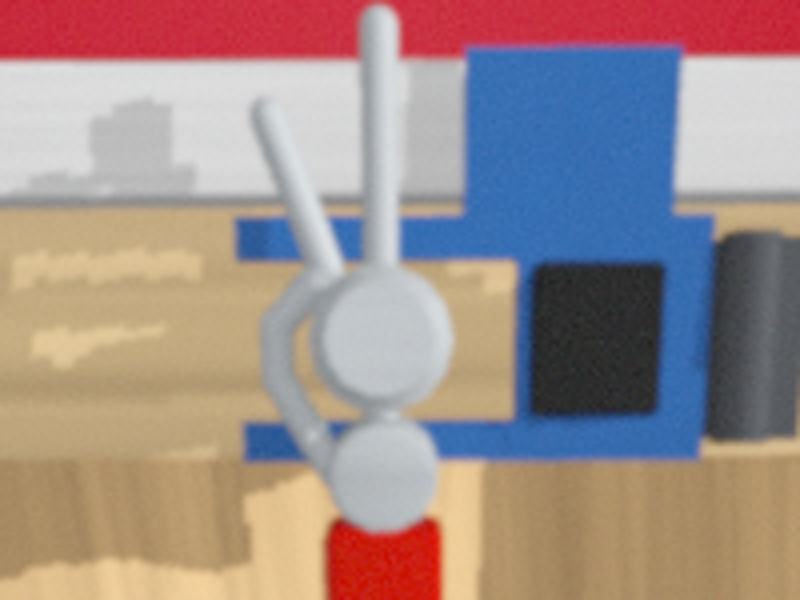

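View pics/h_scene.png

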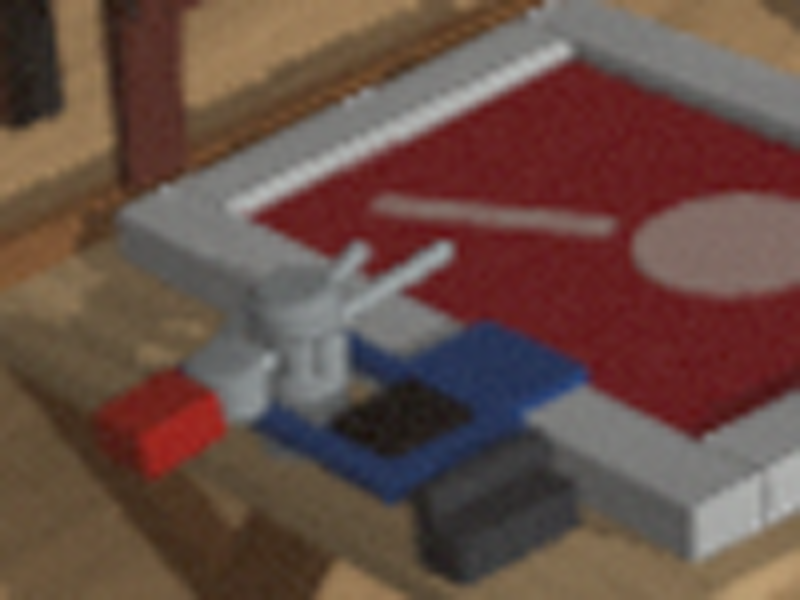

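Run:
```python
from ov import *
p=(.6174,.1285,-.1095);R,t=studT(*p);C=camf('w14')
def plane(u,v,z):
    o,d=ray(C,u,v);o=R.T@(o-t);d=R.T@d;return ((o+d*(z-o[2])/d[2])*1000).round(1)
f=lambda x,y:(150+x/4-.4,20+y/4-.4)
print('coil',plane(*f(384,475),10),'studtop',plane(*f(383,338),22),'tip',plane(*f(379,8),2),'leg near',plane(*f(382,255),4), 'pad', plane(*f(598,339),-6))
C=camf('w12');g=lambda x,y:(170+x/3.3-.4,60+y/3.3-.4)
print('coil w12',plane(*g(265,424),10),'studtop',plane(*g(250,255),22))
```

```text
coil [  103.5   946.8 10000. ] studtop [  223.   -404.5 22000. ] tip [  22.1 -471.5 2000. ] leg near [  41.7 -322.5 4000. ] pad [ 1097.1    99.9 -6000. ]
coil w12 [  -23.3  2751.  10000. ] studtop [  295.1  1984.6 22000. ]
```

View pics/h_side.png

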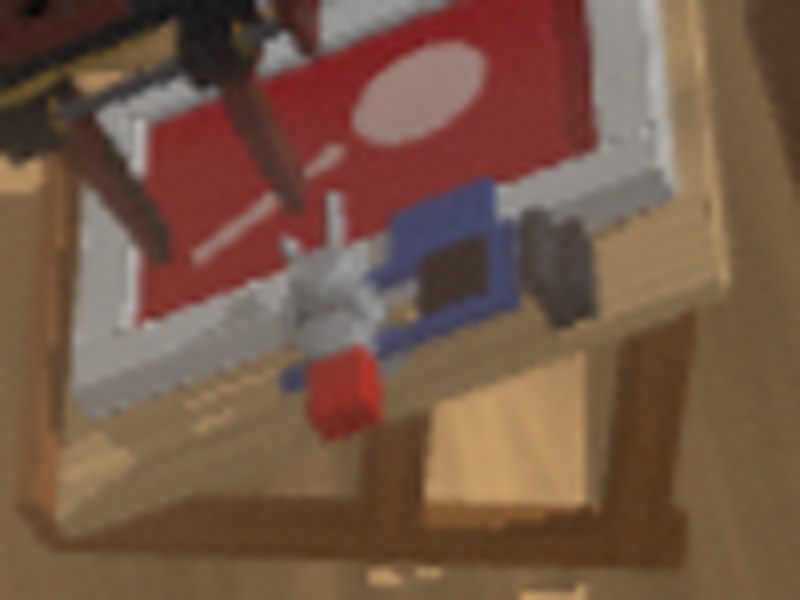

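Unit slip (mm vs m); redo.

Run:
```python
from ov import *
p=(.6174,.1285,-.1095);R,t=studT(*p);C=camf('w14')
def plane(u,v,z):
    o,d=ray(C,u,v);o=R.T@(o-t);d=R.T@d;return ((o+d*(z/1000-o[2])/d[2])*1000).round(1)
f=lambda x,y:(150+x/4-.4,20+y/4-.4)
print('coil',plane(*f(384,475),10),'studtop',plane(*f(383,338),22),'tip',plane(*f(379,8),2),'leg near',plane(*f(382,255),4), 'pad', plane(*f(598,339),-6))
C=camf('w12');g=lambda x,y:(170+x/3.3-.4,60+y/3.3-.4)
print('coil w12',plane(*g(265,424),10),'studtop',plane(*g(250,255),22))
```

```text
coil [  0.5 -30.4  10. ] studtop [ 0.7  0.1 22. ] tip [ 0.2 68.9  2. ] leg near [ 0.4 18.4  4. ] pad [52.   0.1 -6. ]
coil w12 [  1.8 -28.   10. ] studtop [-0.3  0.2 22. ]
```

Run:
```python
from h import *
a=env.grab_frame('side');cv2.imwrite('pics/final_side.png',a[:,:,::-1])
b=cv2.imread('pics/a_side.png')
d=cv2.absdiff(a[:,:,::-1].copy(),b).max(2);cv2.imwrite('pics/final_diff.png',np.hstack([cv2.resize(a[:,:,::-1],(400,300)),cv2.cvtColor(cv2.resize(d,(400,300)),cv2.COLOR_GRAY2BGR)*2]))
```

```text
(no output)
```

View pics/final_diff.png

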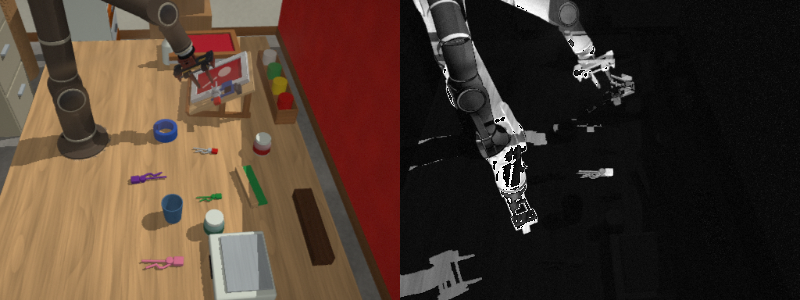

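```bash
python3 -c "
from plant import env
print(env.sign_off(), env.state()['clock'])"
```

```text
the job is handed in; nothing more can be done
the job is handed in; nothing more can be done
```

The clamp bar is down over the screen frame with its fork round the stud. The larger red cotter is through the cross hole and released. I handed the job in at about 20 s of the 58 s allowed, with the gripper standing clear.

- **Bar:** I pushed it down with shut fingers on the pad. The measured pad centre is within 0.1 mm of its fully-down position, in the stud's frame. The push peaked at 37 N by the vertical wrist reading (about 41 N in all), more than the 5 to 10 N needed, because it met the stop.
- **Cotter, seating:** the spring leg's hump is visibly behind the stud. Pressing in gave a 7 N reaction, so the coil met the stud. I then backed off 1 mm before opening the fingers. The last picture puts the cotter about 1.2 mm short of the exact seat, inside the stated 1 to 2 mm of play. I did not push it in again.
- **Cotter, squareness:** across the stud it is square to within about 0.3 mm over the part of the leg beyond the stud (about 50 mm). I had no direct measure of its tilt up or down, but the pictures show none.
- **Other things on the bench:** comparing the first and last side pictures shows no bystander moved. One small patch of difference on the table near the rest I took to be the arm's shadow and did not check further.

My first estimate of the stud's position was about 3 mm off in x. A tilted close-up from the wrist camera showed this, and I corrected it before inserting. In the scene camera the leg still sat about 1 pixel off my estimate, but it went in with little force.

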